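Load the rotary glass rinser

TASK

Load all the used tea glasses from the black mat into the rotary glass rinser: open its clear cover all the way, stand each glass mouth-down in the empty holder under the loading port and then turn the wheel on (draw the spring pin by lifting the red handle, turn, and let the pin drop into the next hole), so that in the end every glass stands in a holder under the fixed hood, the holder at the port is empty and the pin is fully home. Finally shut the cover. Bring the cover gently onto its stop both when opening and when shutting it, and leave the jigger, tamper and timer where they are.

Things in the scene. Friction and masses are not known exactly. Their poses are not given: they have to be found in the camera images.
- rinser: Rotary glass rinser, fixed: 264 mm square base 26 mm high under a clear walled hood (top 112 mm above the bar). Origin: middle of its underside, on the wheel's axis; z up; -x is the front, with the loading port, an opening in the hood's top (x -126 to -48, y -70 to +70 mm) over the front holder. The hood roofs the rest: glasses go in only through the port.
- wheel (a joint): Wheel in the rinser, rad, positive counter-clockwise from above, no end stops, 0 at the start; carries five holders 72 degrees apart. With the pin in one of its five holes it is locked at a multiple of 1.2566 rad (about 1.5 degrees of play); with the pin drawn it turns with slight friction (0.05 N m) and stays put. It may be turned either way.
- pin_handle (a joint): Lift of the index-pin handle, m: 0 = pin fully home in a hole, above 0.008 = pin clear of the index plate, 0.018 = upper stop. A spring pushes it down (4 N with its weight when home, 9 N at the upper stop). Let down between holes, the pin rides on the plate at 0.008 and snaps home when the wheel is turned on to a hole.
- pin_grip (a point): Middle of the red grip of the pin handle, on the wheel's axis, 155 mm above the bar when home: an upright fin 52 mm long (x axis, pointing to the brass pin), 14 mm thick (y), 26 mm high (z, up). Under it a 12 mm wide arm, then the round index plate (92 mm across, top 33 mm below this point). Lift the fin 10 mm or more, turn it 72 degrees, let it down.
- cover (a joint): Hinged clear cover of the loading port, rad: 0 = shut on its stop, 2.0 = fully open on its stop, leaning back to the rinser's +y side. Stiff hinge: it stays at any angle; about 3 N at the bar moves it.
- cover_bar (a point): Middle of the cover's round black bar, 12 mm thick, 78 mm long, parallel to the hinge (x axis), on two end brackets; 160 mm from the hinge line along the cover, 20 mm beyond its free edge (-y side when shut), and 32 mm above its underside (145 mm above the bar top when shut).
- cover_hinge (a point): Middle of the cover's hinge line, at the port's +y edge, 113 mm above the bar; the hinge line is the rinser's x direction; the cover's free edge swings from -y up and over to +y.
- port (a point): Loading place under the port: where the middle of the front holder's floor is, 86 mm in front of the wheel's axis and 36 mm above the bar. With the pin home one holder stands exactly here.
- bar_mat: Black rubber bar mat, 150 x 310 x 3 mm, fixed; origin at the middle of its underside. The used glasses stand on it.
- jigger: Bystander: steel double-cone jigger, 44 mm across, 74 mm high, origin under its middle; leave it alone.
- tamper: Bystander: coffee tamper with black handle, 58 mm across, 82 mm high, origin under its middle; leave it alone.
- timer: Bystander: red and white kitchen timer, 62 mm across, 38 mm high, origin under its middle; leave it alone.
- holder_0 (a point): Middle of the floor of one of the wheel's five glass holders, on the grey deck 36 mm above the bar, 86 mm from the axis; six blue round-topped prongs stand round it, 17 mm high, leaving a free circle 68 mm across.
- holder_1 (a point): Middle of the floor of one of the wheel's five glass holders, on the grey deck 36 mm above the bar, 86 mm from the axis; six blue round-topped prongs stand round it, 17 mm high, leaving a free circle 68 mm across.
- holder_2 (a point): Middle of the floor of one of the wheel's five glass holders, on the grey deck 36 mm above the bar, 86 mm from the axis; six blue round-topped prongs stand round it, 17 mm high, leaving a free circle 68 mm across.
- holder_3 (a point): Middle of the floor of one of the wheel's five glass holders, on the grey deck 36 mm above the bar, 86 mm from the axis; six blue round-topped prongs stand round it, 17 mm high, leaving a free circle 68 mm across.
- holder_4 (a point): Middle of the floor of one of the wheel's five glass holders, on the grey deck 36 mm above the bar, 86 mm from the axis; six blue round-topped prongs stand round it, 17 mm high, leaving a free circle 68 mm across.
- glass_0_center (a point): Centre (half-way up) of a clear straight tea glass standing mouth-down, 62 mm across (54 mm at the top), 63 mm high, about 0.12 kg, solid to the touch; not there in every start.
- glass_1_center (a point): Centre (half-way up) of a clear straight tea glass standing mouth-down, 62 mm across (54 mm at the top), 63 mm high, about 0.12 kg, solid to the touch; not there in every start.
- glass_2_center (a point): Centre (half-way up) of a clear straight tea glass standing mouth-down, 62 mm across (54 mm at the top), 63 mm high, about 0.12 kg, solid to the touch; not there in every start.

How it is judged:
On the way:
1. the cover is opened all the way (value of joint cover above 1.9 rad), for 0.2 s.
At the end, for the whole second after the job is handed in: Cover shut (under 0.05 rad), pin home (under 4 mm), every glass present upright in one of the wheel's holders (within 9 mm of its middle, standing on its floor), none at the port (over 60 mm from it), all at rest (value of joint cover below 0.05 rad and value of joint pin_handle below 0.004 m and (horizontal distance between glass_0_center and holder_0 below 0.009 m or horizontal distance between glass_0_center and holder_1 below 0.009 m or horizontal distance between glass_0_center and holder_2 below 0.009 m or horizontal distance between glass_0_center and holder_3 below 0.009 m or horizontal distance between glass_0_center and holder_4 below 0.009 m) and z of glass_0_center in the frame of rinser between 0.062 and 0.073 m and angle between each of glass_0_center, glass_1_center, glass_2_center's own z axis and vertical below 0.12 rad and horizontal distance between each of glass_0_center, glass_1_center, glass_2_center and port above 0.06 m and linear speed of each of glass_0, glass_1, glass_2 below 0.03 m/s and (horizontal distance between glass_1_center and holder_0 below 0.009 m or horizontal distance between glass_1_center and holder_1 below 0.009 m or horizontal distance between glass_1_center and holder_2 below 0.009 m or horizontal distance between glass_1_center and holder_3 below 0.009 m or horizontal distance between glass_1_center and holder_4 below 0.009 m) and z of glass_1_center in the frame of rinser between 0.062 and 0.073 m and (horizontal distance between glass_2_center and holder_0 below 0.009 m or horizontal distance between glass_2_center and holder_1 below 0.009 m or horizontal distance between glass_2_center and holder_2 below 0.009 m or horizontal distance between glass_2_center and holder_3 below 0.009 m or horizontal distance between glass_2_center and holder_4 below 0.009 m) and z of glass_2_center in the frame of rinser between 0.062 and 0.073 m); the robot touches nothing.
It fails at once if the cover was slammed shut (over 1.2 rad/s on coming near its stop) (value of joint cover between 0.04 and 0.14 rad and velocity of joint cover below -1.2 rad/s).
It fails at once if the cover was thrown open against its stop (over 1.2 rad/s on coming near its stop) (value of joint cover between 1.86 and 1.96 rad and velocity of joint cover above 1.2 rad/s).
It fails at once if the jigger was moved over 3 cm (distance of jigger from where it was at the start of the episode above 0.03 m).
It fails at once if the tamper was moved over 3 cm (distance of tamper from where it was at the start of the episode above 0.03 m).
It fails at once if the timer was moved over 3 cm (distance of timer from where it was at the start of the episode above 0.03 m).
Of glass_0, glass_1, glass_2 only 2 to 3 are there at a start; the rules pass over those that are not, and their reading is None.
At some moment in a run one of glass_0, glass_1, glass_2 may be knocked a few centimetres aside while the robot is not near it.
It also fails if it takes over 210 s, if anything falls off the work surface, if the arm or the gripper's body presses on something with over 40 N, if the wrist force passes 120 N, or if a joint passes its speed limit or range.

ROBOT

A 6-joint arm with a two-finger parallel gripper is mounted at the origin on a cart in front of the work surface, level with it; the furniture and walls round the work are solid. World frame = base frame: x ahead of the robot, y to its left, z up, the work surface at z = 0. Lengths are in m, angles in rad, forces in N, time in s.
With the tool pointing down it reaches from about 0.3 to 0.775 m from the base axis. Payload 14.6 kg.
Tool frame: the origin (TCP) lies at the very end of the fingers, on their centre line; the grasp point (between the pads) lies 19 mm behind it; x points along the fingers, z is the direction in which the jaws open and shut, and the axes are right-handed (so a half turn about x gives the same grasp; the last joint's range is limited). The gripper opens to 94 mm and grips with 3 to 60 N. Pads are 16 mm wide; open, the fingers measure 119 mm over their backs; the gripper's body (75 mm by 177 mm) begins 78 mm behind the grasp point.
Start: joints at [-1.41, 0.3, 1.521, -0, 1.321, -0.067], TCP at [0.124, -0.536, 0.205] pointing down, gripper open.
Joint ranges: [-3.03, 3.03], [-0.79, 2.21], [0.23, 2.52], [-1.04, 4.18], [0, 3.07], [-2.55, 2.55]. Speed limits (rad/s): [2.22, 2.22, 2.57, 3.14, 3.14, 3.14].

INTERFACE

Orientations are given as [roll, pitch, yaw] about the fixed x, y, z axes, in that order (R = Rz(yaw) Ry(pitch) Rx(roll)).
In Python, from station import ctrl gives the robot as it stands. The module is installed in compiled form; this text tells all that it offers.
- The arm moves only by the tool servo_tool, never from a script. Its argument "motion" is one flat list of numbers, 4 for each row, row after row: the shift along the tool's x, y, z in mm, then the turn about the tool's x in degrees. In form: [dx, dy, dz, roll, dx, dy, dz, roll, ...]. A call has 1 to 20 rows; each row is the pose to reach, as a shift and turn from the pose commanded when the call began, along the tool's axes at that moment; what a row does not reach only later rows make up. A row lasts 1/8 s, in which the tool goes at most 62.5 mm and 10.7 degrees, less where a joint would pass 70% of its speed; a pose out of reach is approached as far as the arm can. A call with a gripper value outside its range is refused whole. "gripper" is the opening, from 0 (shut) to 1 (fully open), set as the call begins (left out, the last holds). The fingers move at their own pace and stop on an object; "force" is the grip in N (left out, the last holds). Time passes only in rows, so rows that repeat a pose let the fingers close. It gives the time, the measured TCP pose, the force and the opening at its end, in the units of the state.
- ctrl.get_obs(): the state, without advancing time (a new reading comes with each control period).
- ctrl.camera(name): name is "scene" or "top" or "wrist"; returns a dict with "color" (384x512x3 uint8, red, green, blue), "z_map" (384x512 float32, m along the optical axis (not along the pixel's ray), 0 where there is no reading), "fx", "fy", "cx", "cy" (pixels), "rvec" (rotation vector, rad) and "tvec" (3), from world to camera coordinates, as OpenCV has them. Camera axes: x right, y down, z forward; pixel columns grow to the right and rows downward; lengths in m; the calibration is good to about 2 mm. A picture is of the moment at which its call begins.
- ctrl.hand_in(): hands the job in, once; it reports no verdict.
The state is a dict: "time_s": time; "qpos": joint angles; "joint_vel": joint speeds; "tau": joint torques, N m; "ee_pos": TCP position; "eef_rot": TCP orientation; "force": force on the tool from outside, world axes, zero at the start; "moment": the same for the moment, N m; "grip_width": finger opening in m.
Only numpy, scipy, OpenCV 4.12 (cv2) and the standard library are available. Lean on these libraries where they do the work, as an engineer would, in place of code of your own. Each camera call takes 0.05 s, during which the arm holds its last target.

## Working session

There is one attempt and no reset: what is moved stays moved. The work goes in short steps, Python scripts to look and compute and a tool call to move; the robot and the scene stay as the last step left them, time stands still between calls to the robot, and variables do not carry over. Pictures are saved under pics/ and viewed, and the job is handed in when it is done.

Besides the shell and the picture viewer there is one more tool, called after ">>>" as name(argument=value, ...), one argument or row to a line, values as JSON. servo_tool: Moves the arm, as the interface text tells. Its arguments: {"type":"object","properties":{"motion":{"type":"array","items":{"type":"number"}},"gripper":{"type":"number"},"force":{"type":"number"}},"required":["motion"]}

```bash
ls; mkdir -p pics; cat > h.py <<'E'
import numpy as np, cv2
from station import ctrl
from scipy.spatial.transform import Rotation as Ro
def snap(n,f):
    c=ctrl.camera(n); cv2.imwrite(f'pics/{f}.png',cv2.cvtColor(c['color'],cv2.COLOR_RGB2BGR)); np.savez(f'pics/{f}.npz',**c); return c
def load(f): return dict(np.load(f'pics/{f}.npz'))
def ray(c,u,v):
    R=cv2.Rodrigues(np.array(c['rvec'],float))[0]; t=np.array(c['tvec'],float).ravel()
    d=R.T@np.array([(u-c['cx'])/c['fx'],(v-c['cy'])/c['fy'],1.0]); return -R.T@t,d
def onz(c,u,v,z):
    o,d=ray(c,u,v); return o+d*(z-o[2])/d[2]
def dep(c,u,v):
    o,d=ray(c,u,v); return o+d*float(c['z_map'][int(v),int(u)])
def proj(c,P):
    return cv2.projectPoints(np.array(P,float).reshape(-1,3),np.array(c['rvec'],float),np.array(c['tvec'],float),np.array([[c['fx'],0,c['cx']],[0,c['fy'],c['cy']],[0,0,1]],float),None)[0].reshape(-1,2)
E
python3 - <<'E'
from h import *
o=ctrl.get_obs(); print(o)
for n in ['scene','top','wrist']:
    c=snap(n,n+'0'); R=cv2.Rodrigues(np.array(c['rvec'],float))[0]; print(n,c['fx'],-R.T@np.array(c['tvec']).ravel(),R[2])
E
```

```text
pics
{'time_s': 0.0, 'qpos': array([-1.40963526e+00,  3.00480768e-01,  1.52155070e+00, -3.63543284e-05,
        1.32070529e+00, -6.66163050e-02]), 'joint_vel': array([-0.00113563, -0.00033265, -0.0016859 ,  0.00073383,  0.00154565,
        0.00142373]), 'tau': array([-8.16627271e-04, -5.31809092e+01, -3.52740777e+01,  7.08568026e-02,
        2.44136655e-02, -9.26714347e-05]), 'ee_pos': array([ 0.12413555, -0.53554883,  0.20489388]), 'eef_rot': array([3.10574444, 1.56965168, 1.7627345 ]), 'force': array([ 0.73989939, -0.21507534, -0.52998474]), 'moment': array([ 0.00078989, -0.01833807, -0.04151542]), 'grip_width': 0.0939679278792881}
scene 417.64540614059973 [0.27267037 1.06960965 0.79267454] [ 0.20466999 -0.84397825 -0.49579321]
top 400.90936473931055 [ 0.41984493 -0.07961033  1.39698298] [ 0.09988872 -0.0092818  -0.99495532]
wrist 297.54623059622077 [ 0.1932483  -0.51937868  0.38363821] [-0.24261248 -0.05640833 -0.96848195]
```

View pics/top0.png

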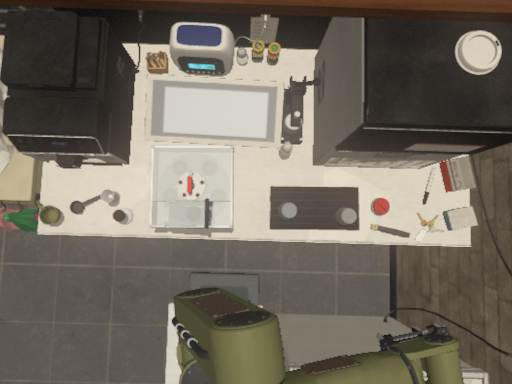

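View pics/scene0.png

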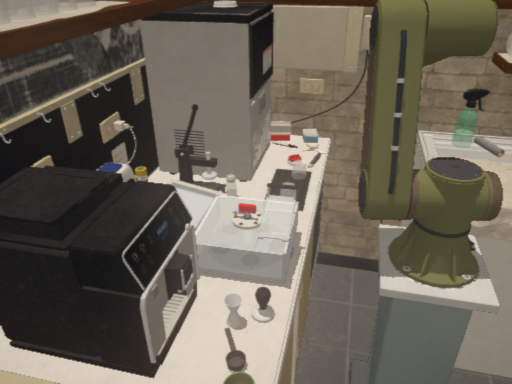

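View pics/wrist0.png

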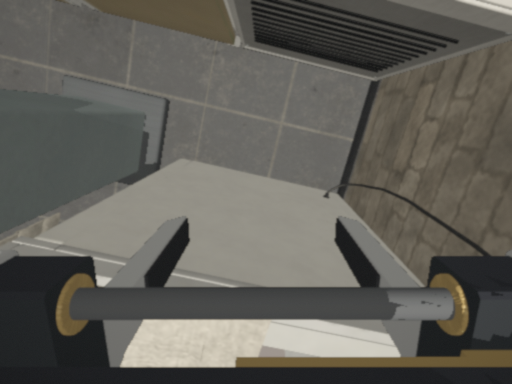

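```bash
python3 - <<'E'
from h import *
i=cv2.imread('pics/top0.png')
cv2.imwrite('pics/z1.png',cv2.resize(i[135:240,140:400],None,fx=3,fy=3,interpolation=cv2.INTER_CUBIC))
c=load('top0')
for u,v in [(289,210),(348,215),(270,188),(358,188),(358,229),(270,229),(381,206)]: print(u,v,onz(c,u,v,.066 if 280<u<350 else .003).round(3),dep(c,u,v).round(3))
E
```

```text
289 210 [ 0.475 -0.237  0.066] [ 0.475 -0.237  0.065]
348 215 [ 0.464 -0.434  0.066] [ 0.464 -0.433  0.069]
270 188 [ 0.553 -0.177  0.003] [ 0.553 -0.177 -0.   ]
358 188 [ 0.562 -0.485  0.003] [ 0.562 -0.486  0.   ]
358 229 [ 0.419 -0.485  0.003] [ 0.419 -0.485  0.004]
270 229 [ 0.41  -0.18   0.003] [ 0.41  -0.18  -0.004]
381 206 [ 0.501 -0.566  0.003] [ 0.499 -0.555  0.033]
```

View pics/z1.png

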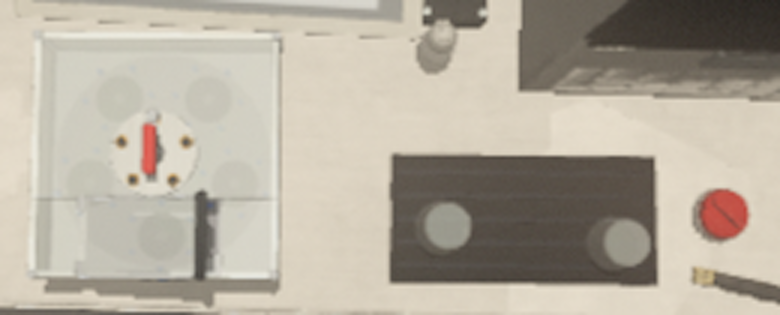

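```bash
python3 - <<'E'
from h import *
for n,sl in [('top0',(slice(140,240),slice(140,245))),('scene0',(slice(180,290),slice(180,310)))]:
    c=load(n); hsv=cv2.cvtColor(c['color'],cv2.COLOR_RGB2HSV).astype(int); H,S,V=hsv[...,0],hsv[...,1],hsv[...,2]
    m=np.zeros(H.shape,bool); m[sl]=True
    red=((H<8)|(H>172))&(S>120)&m
    blk=(V<70)&m
    for nm,mm in [('red',red),('blk',blk)]:
        k,lab,st,ce=cv2.connectedComponentsWithStats(mm.astype(np.uint8))
        for i in range(1,k):
            if st[i,4]>15:
                ys,xs=np.where(lab==i); r=cv2.minAreaRect(np.stack([xs,ys],1).astype(np.float32)); print(n,nm,st[i],ce[i].round(1),r)
c=load('top0')
P=lambda u,v,z:(onz(c,140+u/3-.33,135+v/3-.33,z)).round(4)
print('fin',P(149,150,.168),P(149,124,.168),P(149,174,.168))
print('holes',[P(*q,.122) for q in [(121,141),(187,141),(133,180),(172,180)]])
print('hood',[P(*q,.112) for q in [(35,36),(280,36),(280,277),(31,275)]])
E
python3 - <<'E'
import sys; sys.path.insert(0,'.')
import cv2
i=cv2.imread('pics/scene0.png')
cv2.imwrite('pics/z2.png',cv2.resize(i[140:340,170:330],None,fx=3.75,fy=3,interpolation=cv2.INTER_CUBIC))
i=cv2.imread('pics/top0.png')
cv2.imwrite('pics/z3.png',cv2.resize(i[142:234,145:240],None,fx=6,fy=6,interpolation=cv2.INTER_CUBIC))
E
```

```text
top0 red [188 177   4  16  62] [189.5 184.3] ((189.5, 184.5), (15.0, 3.0), 90.0)
scene0 red [239 203  17  10 136] [246.9 207.6] ((246.9268341064453, 207.65853881835938), (16.56473159790039, 8.171934127807617), 6.34019136428833)
scene0 blk [183 180  11   3  21] [188.8 180.7] ((188.0, 181.0), (10.0, 2.0), -0.0)
scene0 blk [180 201  11  35 191] [183.1 217.6] ((185.0, 218.0), (34.0, 10.0), 90.0)
scene0 blk [181 258  11  24 141] [187.  268.9] ((187.26414489746094, 269.424560546875), (21.56560516357422, 10.164681434631348), 74.05460357666016)
scene0 blk [180 276   2  13  17] [180.2 283.1] ((180.5, 282.0), (12.0, 1.0), 90.0)
fin [0.5396 0.0833 0.168 ] [0.5665 0.0845 0.168 ] [0.515  0.0823 0.168 ]
holes [array([0.5528, 0.1196, 0.122 ]), array([0.5549, 0.0495, 0.122 ]), array([0.5116, 0.105 , 0.122 ]), array([0.5129, 0.0637, 0.122 ])]
hood [array([0.6651, 0.2191, 0.112 ]), array([ 0.6734, -0.0456,  0.112 ]), array([ 0.4138, -0.0539,  0.112 ]), array([0.4083, 0.2098, 0.112 ])]
```

View pics/z2.png

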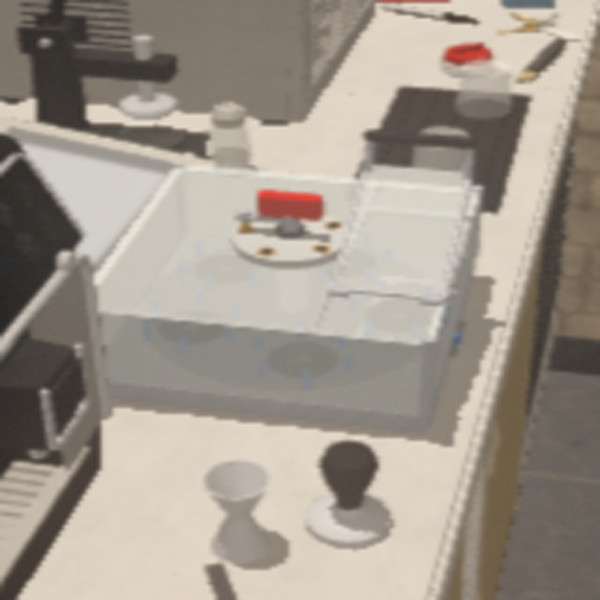

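View pics/z3.png

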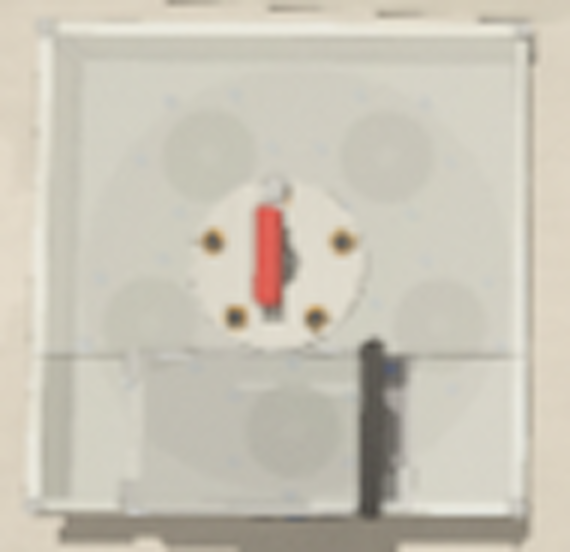

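```bash
python3 - <<'E'
from h import *
c=load('top0')
P=lambda u,v,z:onz(c,145+(u+.5)/6-.5,142+(v+.5)/6-.5,z)
h=np.array([P(*q,.122)[:2] for q in [(213,242),(342,242),(235,318),(315,318)]])
a=np.deg2rad([72,-72,144,-144])
# fit x = c + r*R(th)*u : linear
A=[];b=[]
for (x,y),t in zip(h,a):
    A+= [[1,0,np.cos(t),-np.sin(t)],[0,1,np.sin(t),np.cos(t)]]; b+=[x,y]
s,res,*_=np.linalg.lstsq(np.array(A),np.array(b),rcond=None); th=np.arctan2(s[3],s[2])
print('axis',s[:2],'r',np.hypot(s[2],s[3]),'yaw',np.degrees(th),'resid',(np.array(A)@s-b).round(4))
e=[P(*q,.112)[:2] for q in [(42,28),(531,33),(526,510),(35,508)]]
print('hood',np.array(e).round(4),np.mean(e,0))
for x,y in [(e[0],e[1]),(e[3],e[2]),(e[0],e[3]),(e[1],e[2])]: d=x-y; print(np.hypot(*d),np.degrees(np.arctan2(d[1],d[0])))
b0,b1=P(372,345,.151),P(370,512,.151); print('bar',b0,b1,(b0+b1)/2)
b0,b1=P(372,345,.145),P(370,512,.145); print('bar',b0,b1,(b0+b1)/2)
R=Ro.from_euler('z',th).as_matrix(); ax=np.array([*s[:2],0])
print('pred bar',ax+R@[-.087,-.09,.145],'port',ax+R@[-.086,0,.036], 'hinge', ax+R@[-.087,.07,.113])
print('fin',P(268,255,.168))
# glass tops
H=cv2.cvtColor(c['color'],cv2.COLOR_RGB2GRAY)
t=load('top0')
for box in [(270,330,190,228),(330,358,190,228)]:
    x0,x1,y0,y1=box; m=(H[y0:y1,x0:x1]>110).astype(np.uint8)
    k,lab,st,ce=cv2.connectedComponentsWithStats(m); i=1+np.argmax(st[1:,4]); u,v=ce[i]+[x0,y0]; print(st[i],u,v,onz(c,u,v,.066).round(4), 2*np.sqrt(st[i,4]/np.pi)*1.33/c['fx'])
E
```

```text
axis [0.54182216 0.08505306] r 0.036120953942798496 yaw 1.34073657870599 resid [ 0.0001  0.0004 -0.0003  0.0002  0.0002 -0.0002 -0.     -0.0003]
hood [[ 0.6665  0.2184]
 [ 0.6721 -0.0459]
 [ 0.415  -0.0515]
 [ 0.4086  0.2085]] [0.54055995 0.08238223]
0.2642816140946547 91.20482324775534
0.26010720512645646 91.42689233895065
0.258147513678655 2.1807592676101644
0.25710203002452997 1.253968417821879
bar [0.49788934 0.03014984 0.151     ] [0.41184693 0.02783983 0.151     ] [0.45486813 0.02899484 0.151     ]
bar [0.49826516 0.03067839 0.145     ] [0.41180842 0.02835726 0.145     ] [0.45503679 0.02951782 0.145     ]
pred bar [ 0.45695181 -0.00695794  0.145     ] port [0.45584571 0.08304082 0.036     ] hinge [0.45320811 0.15299825 0.113     ]
fin [0.54142332 0.08368722 0.168     ]
[ 11  12  16  16 204] 288.69117647058823 209.7892156862745 [ 0.4757 -0.236   0.066 ] 0.05346574011571885
[ 11  18  16  16 201] 348.49751243781094 215.4129353233831 [ 0.4629 -0.4352  0.066 ] 0.05307115361504369
```

```bash
python3 - <<'E'
from h import *
c=load('top0')
for v in range(200,227,3):
    print(v,[ (dep(c,u,v)).round(3).tolist() for u in (206,207)])
s=load('scene0')
for u,v in [(268,184),(275,185),(282,186),(290,187),(295,189)]: print(u,v,s['color'][v,u],dep(s,u,v).round(3))
hinge=np.array([.0,.07,.113])
R=Ro.from_euler('z',np.radians(1.4)).as_matrix(); ax=np.array([.5417,.0845,0])
for th in np.arange(0,1.3,.1):
    r=np.hypot(.16,.032); ph=np.arctan2(.032,.16)+th
    p=[ax+R@[x,.07-r*np.cos(ph),.113+r*np.sin(ph)] for x in (-.126,-.087,-.048)]
    print(round(th,1),p[1].round(3),proj(c,p).round(1).tolist(),proj(s,p).round(1).tolist())
E
```

```text
200 [[0.491, 0.026, 0.212], [0.491, 0.023, 0.213]]
203 [[0.482, 0.026, 0.214], [0.483, 0.023, 0.211]]
206 [[0.474, 0.026, 0.212], [0.474, 0.023, 0.213]]
209 [[0.465, 0.025, 0.216], [0.465, 0.023, 0.208]]
212 [[0.456, 0.025, 0.21], [0.456, 0.022, 0.209]]
215 [[0.447, 0.025, 0.211], [0.447, 0.022, 0.211]]
218 [[0.438, 0.024, 0.212], [0.438, 0.022, 0.208]]
221 [[0.429, 0.024, 0.214], [0.43, 0.021, 0.208]]
224 [[0.421, 0.024, 0.213], [0.421, 0.021, 0.211]]
268 184 [98 89 83] [0.491 0.032 0.212]
275 185 [84 75 70] [0.47  0.032 0.211]
282 186 [85 76 72] [0.45  0.03  0.209]
290 187 [82 75 69] [0.427 0.026 0.207]
295 189 [103  96  91] [0.412 0.027 0.202]
0.0 [ 0.457 -0.008  0.145] [[218.2, 225.3], [218.4, 212.7], [218.5, 200.2]] [[294.3, 199.8], [281.5, 198.5], [268.9, 197.2]]
0.1 [ 0.457 -0.004  0.161] [[216.6, 225.3], [216.8, 212.5], [216.9, 199.9]] [[294.3, 195.9], [281.4, 194.6], [268.7, 193.4]]
0.2 [0.457 0.002 0.176] [[214.5, 225.3], [214.6, 212.4], [214.8, 199.5]] [[294.3, 192.4], [281.2, 191.1], [268.4, 189.8]]
0.3 [0.457 0.009 0.191] [[211.8, 225.3], [212.0, 212.2], [212.1, 199.2]] 
[... 446 characters left out ...]
, 225.2], [196.2, 211.6], [196.4, 198.0]] [[292.8, 180.9], [279.0, 179.6], [265.3, 178.3]]
0.8 [0.455 0.064 0.25 ] [[190.9, 225.2], [191.2, 211.4], [191.4, 197.8]] [[292.3, 180.0], [278.3, 178.7], [264.4, 177.5]]
0.9 [0.455 0.078 0.258] [[185.6, 225.1], [185.8, 211.3], [186.1, 197.5]] [[291.7, 179.8], [277.5, 178.5], [263.5, 177.2]]
1.0 [0.454 0.093 0.265] [[179.9, 225.1], [180.2, 211.2], [180.5, 197.4]] [[291.0, 180.2], [276.6, 178.8], [262.4, 177.5]]
1.1 [0.454 0.108 0.27 ] [[174.1, 225.1], [174.4, 211.1], [174.7, 197.2]] [[290.3, 181.1], [275.7, 179.8], [261.2, 178.4]]
1.2 [0.454 0.124 0.274] [[168.2, 225.1], [168.5, 211.0], [168.8, 197.1]] [[289.5, 182.8], [274.7, 181.4], [260.0, 180.0]]
```

```bash
cat >> h.py <<'E'
def to(*targets):
    """targets: world xyz [,jaw angle deg of tool z in world xy]; prints tool shifts from the present commanded(measured) pose"""
    o=ctrl.get_obs(); R=Ro.from_euler('xyz',o['eef_rot']).as_matrix(); p=o['ee_pos']
    ja=np.degrees(np.arctan2(R[1,2],R[0,2]))
    print('t',round(o['time_s'],2),'tcp',p.round(4),'jaw',round(ja,2),'x',R[:,0].round(3),'q',o['qpos'].round(2),'F',o['force'].round(1),'w',round(o['grip_width'],4))
    for t in targets:
        d=R.T@(np.array(t[:3])-p); r=0
        if len(t)>3: r=-((t[3]-ja+90)%180-90)   # jaw mod 180
        print(t,'->',(d*1000).round(1).tolist(),'roll',round(r,1))
E
python3 - <<'E'
from h import *
to((.3,-.42,.32),(.456,.021,.32,90))
c=load('top0')
# height map
d=c['z_map']; v,u=np.mgrid[0:384,0:512]
R=cv2.Rodrigues(np.array(c['rvec'],float))[0]; t=np.array(c['tvec'],float).ravel()
X=np.stack([(u-c['cx'])/c['fx']*d,(v-c['cy'])/c['fy']*d,d],-1)-t
W=X@R
m=(d>0)&(W[...,0]<.8)&(W[...,2]>.17)
for y0 in np.arange(-.7,.7,.1):
    row=[]
    for x0 in np.arange(.2,.8,.1):
        k=m&(abs(W[...,1]-y0-.05)<.05)&(abs(W[...,0]-x0-.05)<.05); row.append(round(float(W[...,2][k].max()),2) if k.any() else 0)
    print(round(y0,1),row)
E
```

```text
t 0.15 tcp [ 0.1242 -0.5356  0.205 ] jaw -76.95 x [-0.     0.001 -1.   ] q [-1.41  0.3   1.52 -0.    1.32 -0.07] F [-0.2  0.6 -0.8] w 0.0936
(0.3, -0.42, 0.32) -> [-114.9, 197.4, -73.0] roll 0
(0.456, 0.021, 0.32, 90) -> [-114.6, 449.0, -467.4] roll 13.1
-0.7 [0, 0, 0, 0, 0.63, 0.63, 0]
-0.6 [0, 0, 0, 0, 0.63, 0.64, 0]
-0.5 [0, 0, 0, 0, 0.63, 0.63, 0]
-0.4 [0, 0, 0, 0, 0.63, 0.63, 0]
-0.3 [0, 0, 0, 0, 0, 0, 0]
-0.2 [0.7, 0, 0, 0, 0, 0, 0]
-0.1 [0.7, 0, 0, 0, 0, 0, 0]
-0.0 [0.56, 0, 0.22, 0.17, 0, 0, 0]
0.1 [0.25, 0, 0, 0, 0, 0, 0]
0.2 [0, 0, 0, 0, 0, 0, 0]
0.3 [0, 0, 0, 0, 0.35, 0.39, 0]
0.4 [0, 0, 0, 0.24, 0.35, 0.39, 0]
0.5 [0, 0, 0, 0, 0.35, 0.39, 0]
0.6 [0, 0, 0, 0, 0, 0, 0]
```

>>> servo_tool(
  motion=[-115, 197, -73, 0, -115, 197, -73, 0, -115, 197, -73, 0, -115, 197, -73, 0, -115, 197, -73, 0, -115, 449, -467, 13, -115, 449, -467, 13, -115, 449, -467, 13, -115, 449, -467, 13, -115, 449, -467, 13, -115, 449, -467, 13, -115, 449, -467, 13, -115, 449, -467, 13, -115, 449, -467, 13, -115, 449, -467, 13, -115, 449, -467, 13],
  gripper=0.28,
)

```text
time_s: 2.15
ee_pos: [0.456, 0.0194, 0.3203]
eef_rot: [-1.015, 1.571, -2.587]
force: [0.2, 0.3, 0.3]
grip_width: 0.0263
```

```bash
python3 - <<'E'
from h import *
c=snap('wrist','w1')
to((.456,.021,.197,91.4))
d=c['z_map']
for z in (.209,): print(proj(c,[(.456,.021,z),(.495,.022,z),(.417,.02,z)]).round(0).tolist())
E
```

```text
t 2.2 tcp [0.456  0.0195 0.3204] jaw -90.04 x [ 0. -0. -1.] q [-0.04  0.02  1.58 -0.    1.54  1.53] F [-0.7 -0.3  0.3] w 0.0265
(0.456, 0.021, 0.197, 91.4) -> [123.4, 0.0, -1.5] roll -1.4
[[260.0, 187.0], [259.0, 148.0], [261.0, 223.0]]
```

View pics/w1.png

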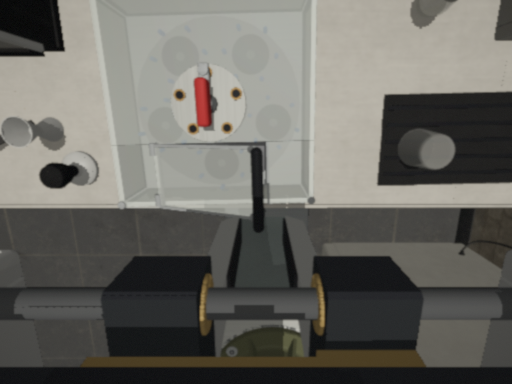

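>>> servo_tool(
  motion=[60, 0, -2, 0, 115, 0, -2, 0, 124, 0, -2, 0, 124, 0, -2, 0],
)

```text
time_s: 2.7
ee_pos: [0.4567, 0.0222, 0.1978]
eef_rot: [1.535, 1.57, -0.035]
force: [0.4, 0.5, 0.7]
grip_width: 0.0265
```

```bash
python3 - <<'E'
from h import *
to()
r=np.hypot(.16,.032)
hy,hz=.1545,.113
p0=ctrl.get_obs()['ee_pos']
for th in np.arange(.44,2.05,.1):
    ph=np.arctan2(.032,.16)+th
    y=hy-r*np.cos(ph); z=hz+r*np.sin(ph)
    print(round(th,2),[round(-(z-.012-p0[2])*1000),round(-.0245*(y-p0[1])*1000),round(-(y-p0[1])*1000)])
c=snap('wrist','w2')
E
```

```text
t 2.7 tcp [0.4567 0.0222 0.1978] jaw -89.98 x [ 0.001 -0.    -1.   ] q [-0.03  0.1   1.78 -0.    1.26  1.54] F [0.4 0.5 0.7] w 0.0265
0.44 [0, 0, -1]
0.54 [-13, 0, -12]
0.64 [-24, -1, -23]
0.74 [-35, -1, -36]
0.84 [-44, -1, -49]
0.94 [-51, -2, -64]
1.04 [-57, -2, -79]
1.14 [-62, -2, -95]
1.24 [-65, -3, -111]
1.34 [-66, -3, -127]
1.44 [-66, -4, -143]
1.54 [-64, -4, -159]
1.64 [-61, -4, -175]
1.74 [-55, -5, -191]
1.84 [-49, -5, -206]
1.94 [-41, -5, -220]
2.04 [-31, -6, -233]
```

View pics/w2.png

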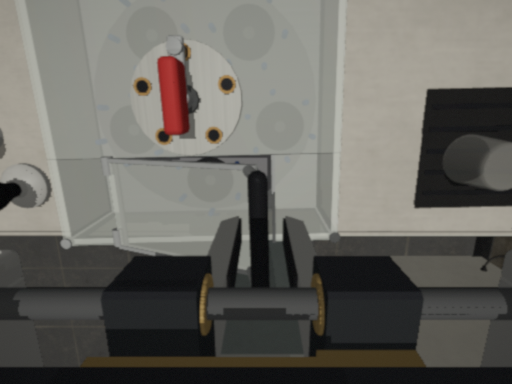

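>>> servo_tool(
  motion=[0, 0, -8, 0, -13, 0, -16, 0, -24, -1, -28, 0, -35, -1, -41, 0, -44, -1, -54, 0, -51, -2, -69, 0, -57, -2, -84, 0, -62, -2, -100, 0, -65, -3, -116, 0, -66, -3, -132, 0, -66, -4, -148, 0, -64, -4, -164, 0, -61, -4, -179, 0, -59, -5, -187, 0, -55, -5, -195, 0, -52, -5, -203, 0, -49, -5, -211, 0, -49, -5, -211, 0],
)

```text
time_s: 5.0
ee_pos: [0.4508, 0.234, 0.2451]
eef_rot: [-1.836, 1.57, 2.878]
force: [0.2, 0.1, -0.6]
grip_width: 0.0262
```

```bash
python3 - <<'E'
from h import *
to()
c=snap('top','t1')
snap('scene','s1')
i=cv2.imread('pics/top0.png')
a=cv2.imread('pics/t1.png'); b=cv2.imread('pics/s1.png')
cv2.imwrite('pics/z4.png',np.hstack([cv2.resize(a[100:260,100:260],None,fx=2.5,fy=2.5),cv2.resize(b[120:280,160:320],None,fx=2.5,fy=2.5)]))
E
```

```text
t 5.0 tcp [0.4508 0.234  0.2451] jaw -89.92 x [-0.001  0.    -1.   ] q [0.41 0.18 1.58 0.   1.38 1.98] F [ 0.2  0.1 -0.6] w 0.0262
```

View pics/z4.png

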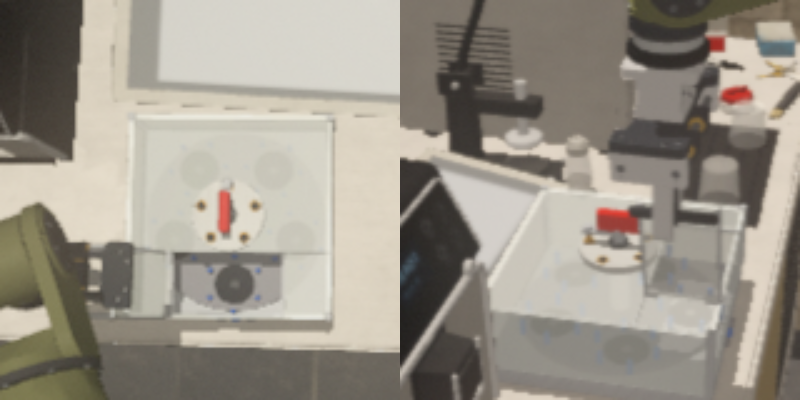

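>>> servo_tool(
  motion=[3, 0, -6, 0, 6, 0, -12, 0, 9, 0, -18, 0, 12, -1, -23, 0, 13, -1, -26, 0, 13, -1, -28, 0, 13, -1, -28, 0],
)

```text
time_s: 5.98
ee_pos: [0.4498, 0.2616, 0.2324]
eef_rot: [-1.301, 1.57, -2.871]
force: [0.3, -2.3, -2.3]
grip_width: 0.0262
```

```bash
python3 - <<'E'
from h import *
to()
c=snap('top','t2')
snap('scene','s2')
a=cv2.imread('pics/t2.png'); b=cv2.imread('pics/s2.png')
cv2.imwrite('pics/z5.png',np.hstack([cv2.resize(a[100:260,100:260],None,fx=2.5,fy=2.5),cv2.resize(b[120:280,160:320],None,fx=2.5,fy=2.5)]))
E
```

```text
t 5.97 tcp [0.4498 0.2616 0.2324] jaw -89.95 x [-0. -0. -1.] q [0.46 0.21 1.57 0.   1.36 2.03] F [ 0.3 -2.3 -2.3] w 0.0262
```

View pics/z5.png

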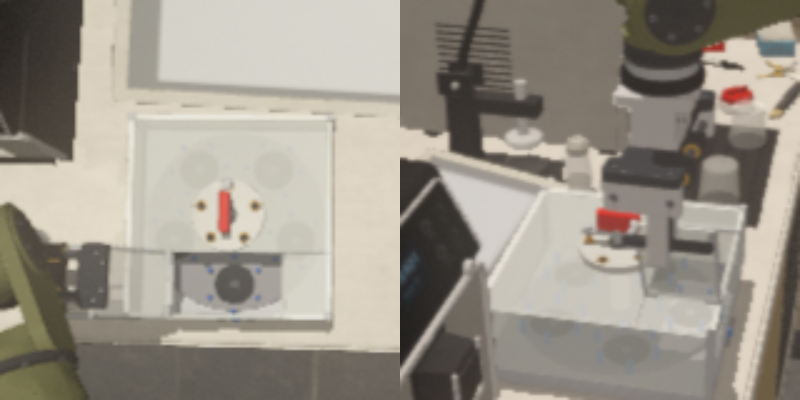

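>>> servo_tool(
  motion=[1, 0, -3, 0, 2, 0, -5, 0, 2, 0, -5, 0, 2, 0, -5, 0],
)

```text
time_s: 6.58
ee_pos: [0.4502, 0.2626, 0.2319]
eef_rot: [0.031, 1.563, -1.541]
force: [-8.1, -36.2, 18.1]
grip_width: 0.0268
```

>>> servo_tool(
  motion=[0, 0, 9, 0, 0, 0, 10, 0, -60, 0, 10, 0, -90, 0, 10, 0, -90, 0, 60, 0, -90, 12, 120, 0, -90, 25, 190, 0, -90, 25, 250, 0, -90, 25, 310, 0, -90, 25, 370, 0, -90, 25, 430, 0, -90, 25, 500, 0, -90, 25, 500, 0, -90, 25, 500, 0, -90, 25, 500, 0],
  gripper=1.0,
)

```text
time_s: 8.45
ee_pos: [0.4757, -0.2321, 0.3207]
eef_rot: [1.694, 1.57, 0.126]
force: [0.4, 0.8, 0.1]
grip_width: 0.094
```

```bash
python3 - <<'E'
from h import *
to()
snap('wrist','w3'); c=snap('top','t3'); snap('scene','s3')
print('port', onz(c,193.4,213.8,.036))
a=cv2.imread('pics/t3.png')
cv2.imwrite('pics/z6.png',cv2.resize(a[142:242,145:365],None,fx=3.6,fy=3.6,interpolation=cv2.INTER_CUBIC))
E
```

```text
t 8.45 tcp [ 0.4757 -0.2321  0.3207] jaw -89.85 x [ 0.001  0.    -1.   ] q [-0.52  0.19  1.39  0.    1.56  1.04] F [0.4 0.8 0.1] w 0.094
port [0.45394839 0.08286771 0.036     ]
```

View pics/z6.png

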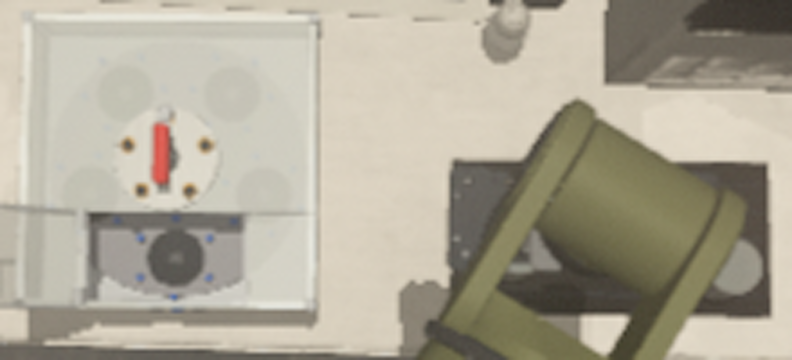

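View pics/w3.png

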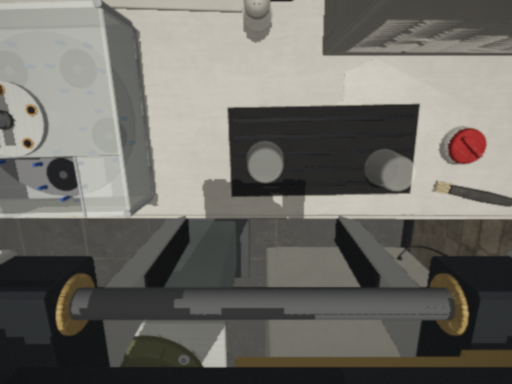

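View pics/s3.png

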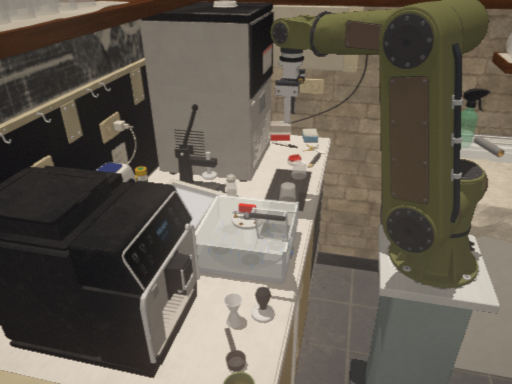

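```bash
cat >> h.py <<'E'
def circ(img,c,x,y,z,r,col=(0,255,0)):
    a=np.linspace(0,2*np.pi,40); P=np.stack([x+r*np.cos(a),y+r*np.sin(a),z+0*a],1)
    q=proj(c,P); cv2.polylines(img,[np.round(q*8).astype(int)],True,col,1,cv2.LINE_AA,3)
E
python3 - <<'E'
from h import *
c=load('w3'); i=cv2.imread('pics/w3.png')
for x,y in [(.4757,-.236),(.4629,-.4352)]:
    circ(i,c,x,y,.066,.027); circ(i,c,x,y,.003,.031,(0,0,255))
circ(i,c,.4555,.0832,.036,.034,(255,0,0));circ(i,c,.4555,.0832,.036,.018,(255,0,0))
circ(i,c,.5417,.0845,.122,.046,(255,0,255))
cv2.imwrite('pics/z7.png',np.vstack([cv2.resize(i[90:210,200:460],None,fx=3,fy=3,interpolation=cv2.INTER_CUBIC)]))
cv2.imwrite('pics/z8.png',np.vstack([cv2.resize(i[70:220,0:150],None,fx=4,fy=4,interpolation=cv2.INTER_CUBIC)]))
E
```

```text
(no output)
```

View pics/z7.png

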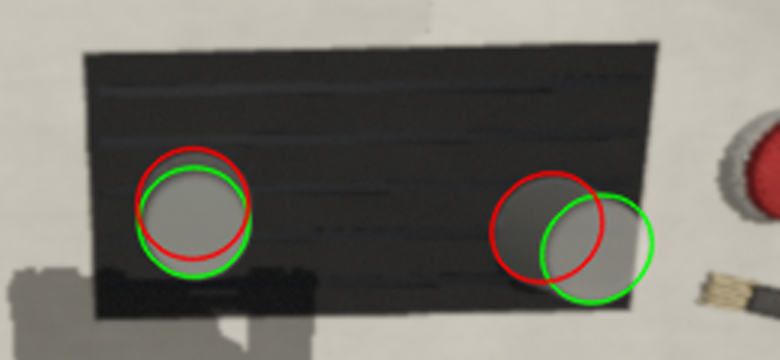

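View pics/z8.png

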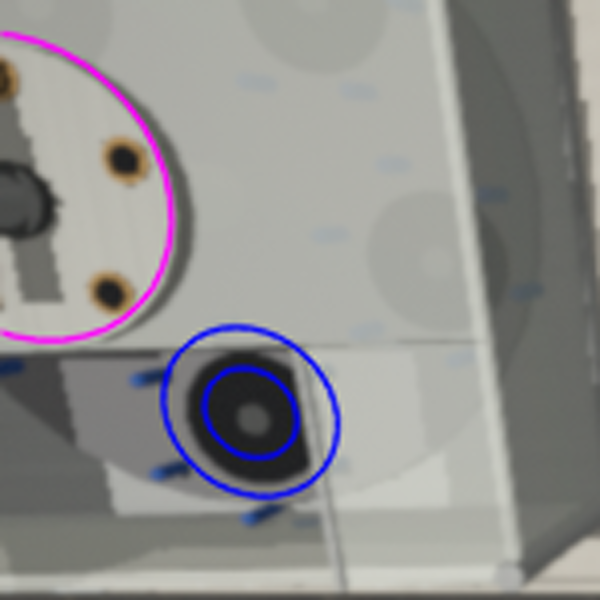

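>>> servo_tool(
  motion=[60, 0, 4, 0, 120, 0, 4, 0, 180, 0, 4, 0, 230, 0, 4, 0, 265, 0, 4, 0, 283, 0, 4, 0, 283, 0, 4, 0],
)

```text
time_s: 9.48
ee_pos: [0.4754, -0.2371, 0.0372]
eef_rot: [-2.147, 1.57, 2.566]
force: [0.3, -0.3, 1.0]
grip_width: 0.0939
```

>>> servo_tool(
  motion=[0, 0, 0, 0, 0, 0, 0, 0, 0, 0, 0, 0, 0, 0, 0, 0, 0, 0, 0, 0],
  gripper=0.4,
  force=20,
)

```text
time_s: 10.1
ee_pos: [0.4756, -0.2376, 0.0379]
eef_rot: [1.029, 1.57, -0.541]
force: [-2.1, 0.4, 6.3]
grip_width: 0.062
```

>>> servo_tool(
  motion=[-20, 0, 0, 0, -60, 0, 0, 0, -120, 0, 0, 0, -180, 0, 0, 0, -180, 0, 0, 0],
)

```text
time_s: 10.72
ee_pos: [0.4767, -0.2382, 0.2218]
eef_rot: [1.039, 1.563, -0.531]
force: [-0.9, -0.8, -1.7]
grip_width: 0.0619
```

```bash
python3 - <<'E'
from h import *
to((.4555,.0832,.22))
snap('wrist','w4'); snap('scene','s4')
a=cv2.imread('pics/w4.png'); b=cv2.imread('pics/s4.png')
cv2.imwrite('pics/z9.png',np.hstack([cv2.resize(a,(400,300)),cv2.resize(b[40:280,140:400],(400,370))[:300]]))
E
```

```text
t 10.72 tcp [ 0.4767 -0.2382  0.2218] jaw -89.95 x [ 0.007 -0.004 -1.   ] q [-0.53  0.24  1.55  0.    1.34  1.04] F [-0.9 -0.8 -1.7] w 0.0619
(0.4555, 0.0832, 0.22) -> [0.4, -20.9, -321.4] roll 0
```

View pics/z9.png

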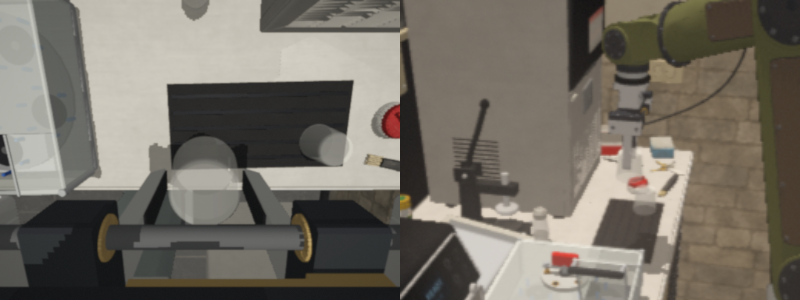

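>>> servo_tool(
  motion=[0, -4, -50, 0, 0, -8, -100, 0, 0, -12, -155, 0, 0, -15, -210, 0, 0, -18, -265, 0, 0, -20, -305, 0, 0, -21, -321, 0, 0, -21, -321, 0, 0, -21, -321, 0],
)

```text
time_s: 11.95
ee_pos: [0.4541, 0.0825, 0.2169]
eef_rot: [-1.243, 1.57, -2.814]
force: [-0.1, 0.2, -1.4]
grip_width: 0.0612
```

```bash
python3 - <<'E'
from h import *
to((.4555,.0832,.071,91.4))
c=snap('wrist','w5'); t=snap('top','t5'); s=snap('scene','s5')
i=cv2.imread('pics/w5.png')
circ(i,c,.4555,.0832,.036,.034,(255,0,0));circ(i,c,.4555,.0832,.036,.018,(255,0,0))
circ(i,c,.5417,.0845,.122,.046,(255,0,255))
cv2.imwrite('pics/z10.png',cv2.resize(i[:300,100:420],None,fx=2,fy=2))
b=cv2.imread('pics/s5.png'); cv2.imwrite('pics/z11.png',cv2.resize(b[100:290,170:320],None,fx=3,fy=3))
E
```

```text
t 11.95 tcp [0.4541 0.0825 0.2169] jaw -90.0 x [-0.001 -0.    -1.   ] q [ 0.1   0.09  1.74 -0.    1.31  1.67] F [-0.1  0.2 -1.4] w 0.0612
(0.4555, 0.0832, 0.071, 91.4) -> [145.9, 1.5, -0.7] roll -1.4
```

View pics/z10.png

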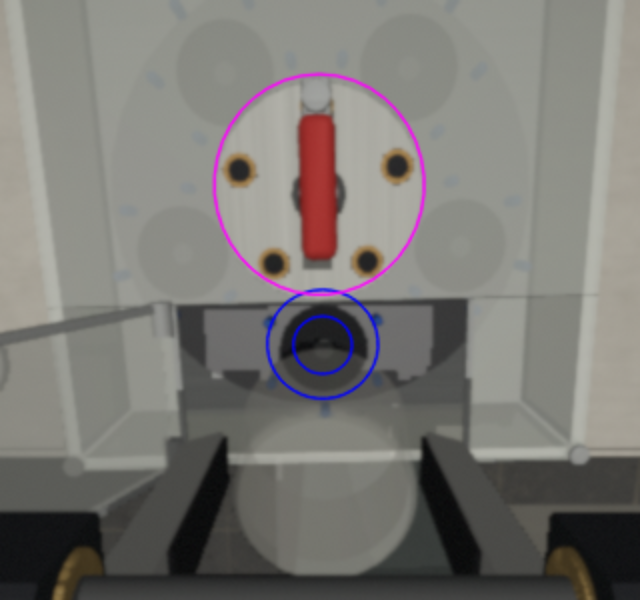

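View pics/z11.png

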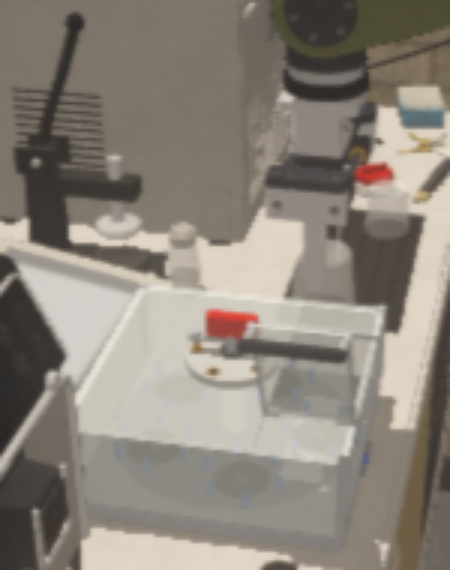

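>>> servo_tool(
  motion=[40, 1, -1, -1.4, 80, 1, -1, -1.4, 110, 1, -1, -1.4, 122, 1, -1, -1.4, 122, 1, -1, -1.4, 122, 1, -1, -1.4],
)

```text
time_s: 12.85
ee_pos: [0.4558, 0.0845, 0.0966]
eef_rot: [1.657, 1.569, 0.112]
force: [-0.5, 1.1, -1.5]
grip_width: 0.0611
```

```bash
python3 - <<'E'
from h import *
to((.4555,.0832,.071,91.4))
c=snap('wrist','w6'); t=snap('top','t6'); s=snap('scene','s6')
to((.4555,.0832,.071,91.4))
b=cv2.imread('pics/s6.png'); cv2.imwrite('pics/z12.png',np.hstack([cv2.resize(b[150:290,180:320],None,fx=4,fy=4)]))
E
```

```text
t 12.85 tcp [0.4558 0.0845 0.0966] jaw -88.56 x [ 0.002  0.    -1.   ] q [0.1  0.24 1.88 0.   1.03 1.65] F [-0.5  1.1 -1.5] w 0.0611
(0.4555, 0.0832, 0.071, 91.4) -> [25.6, -0.4, 1.3] roll 0.0
t 13.0 tcp [0.4555 0.0846 0.0963] jaw -88.55 x [ 0.002  0.    -1.   ] q [ 0.1   0.24  1.88 -0.    1.03  1.65] F [ 0.5  0.5 -1.1] w 0.0614
(0.4555, 0.0832, 0.071, 91.4) -> [25.3, -0.1, 1.4] roll 0.1
```

View pics/z12.png

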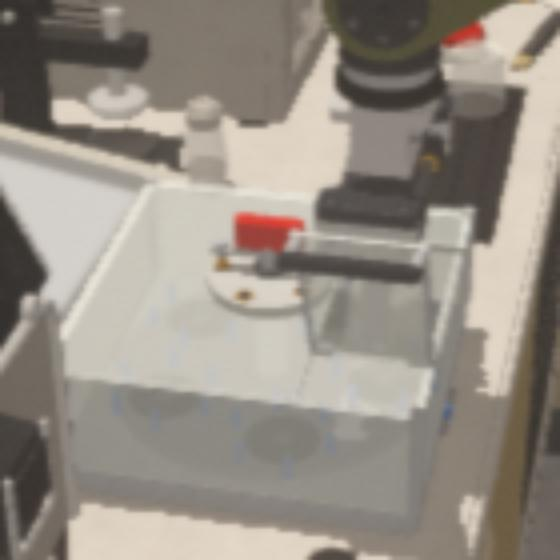

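View pics/w6.png

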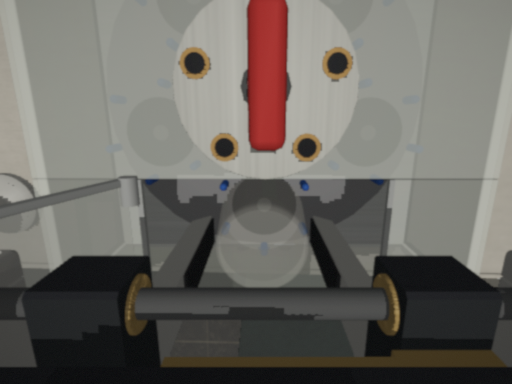

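>>> servo_tool(
  motion=[6, 0, 1, 0, 12, 0, 1, 0, 17, 0, 1, 0, 21, 0, 1, 0, 21, 0, 1, 0],
)

```text
time_s: 13.62
ee_pos: [0.455, 0.0835, 0.0741]
eef_rot: [-1.513, 1.57, -3.059]
force: [-0.3, 0.6, -1.6]
grip_width: 0.062
```

>>> servo_tool(
  motion=[2, 0, 0, 0, 3, 0, 0, 0, 3, 0, 0, 0],
)

```text
time_s: 14.0
ee_pos: [0.4551, 0.0836, 0.0715]
eef_rot: [2.109, 1.571, 0.564]
force: [-0.5, -0.1, -0.6]
grip_width: 0.0617
```

>>> servo_tool(
  motion=[0.5, 0, 0, 0, 0.5, 0, 0, 0, 0.5, 0, 0, 0, 0.5, 0, 0, 0],
  gripper=0.85,
)

```text
time_s: 14.5
ee_pos: [0.4551, 0.0836, 0.071]
eef_rot: [1.949, 1.571, 0.404]
force: [0.6, -0.7, 0.0]
grip_width: 0.0798
```

>>> servo_tool(
  motion=[-30, 0, 0, 0, -80, 0, 0, 0, -130, 0, 0, 0, -160, 0, 0, 0, -160, 0, 0, 0],
)

```text
time_s: 15.12
ee_pos: [0.4558, 0.0836, 0.2329]
eef_rot: [1.645, 1.567, 0.099]
force: [-0.4, -0.3, -0.5]
grip_width: 0.0798
```

```bash
python3 - <<'E'
from h import *
to((.5417,.0845,.24,91.4))
c=snap('wrist','w7'); t=snap('top','t7'); s=snap('scene','s7')
i=cv2.imread('pics/w7.png')
circ(i,c,.4555,.0832,.036,.031,(255,0,0));circ(i,c,.4555,.0832,.099,.027,(0,255,0))
circ(i,c,.5417,.0845,.122,.046,(255,0,255))
circ(i,c,.5417,.0845,.168,.026,(0,255,255))
cv2.imwrite('pics/z13.png',cv2.resize(i[:300,100:420],None,fx=2,fy=2))
b=cv2.imread('pics/s7.png'); cv2.imwrite('pics/z12.png',np.hstack([cv2.resize(b[150:290,180:320],None,fx=4,fy=4)]))
E
```

```text
t 15.12 tcp [0.4558 0.0836 0.2329] jaw -88.55 x [ 0.004  0.    -1.   ] q [ 0.1   0.08  1.72 -0.    1.34  1.65] F [-0.4 -0.3 -0.5] w 0.0798
(0.5417, 0.0845, 0.24, 91.4) -> [-6.8, 85.9, 1.3] roll 0.1
```

View pics/z12.png

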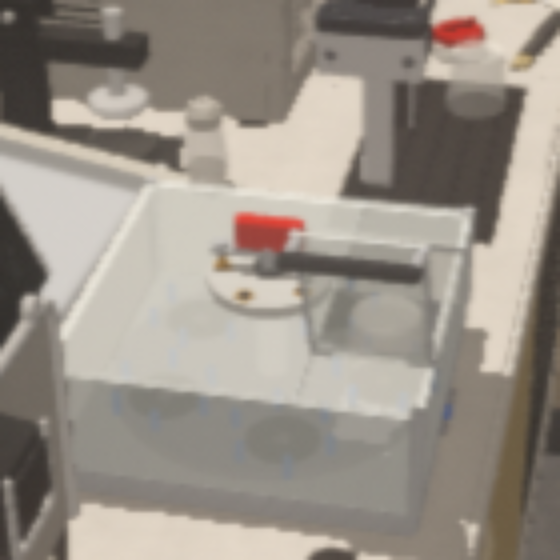

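View pics/z13.png

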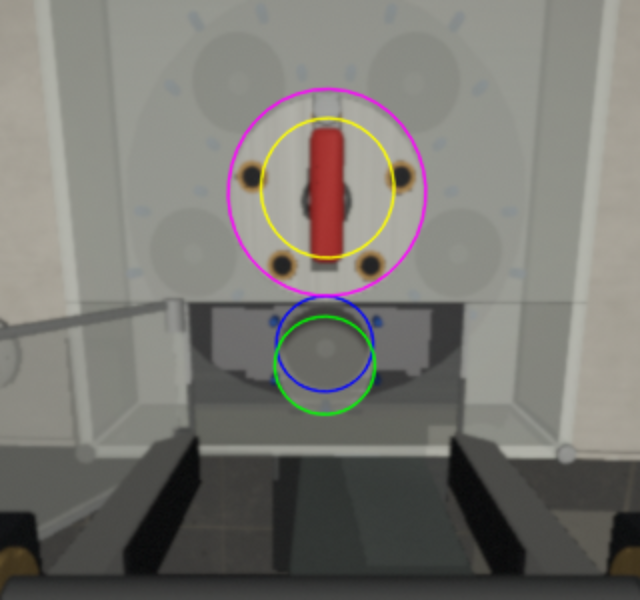

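>>> servo_tool(
  motion=[-10, 43, -1, 0, -10, 86, -1, 0, 30, 86, -1, 0, 70, 86, -1, 0, 88, 86, -1, 0, 88, 86, -1, 0, 88, 86, -1, 0],
  gripper=0.5,
)

```text
time_s: 16.15
ee_pos: [0.5412, 0.0867, 0.1433]
eef_rot: [1.647, 1.571, 0.102]
force: [0.1, 0.6, 0.9]
grip_width: 0.0473
```

>>> servo_tool(
  motion=[0, 0, 0, 0, 0, 0, 0, 0, 0, 0, 0, 0, 0, 0, 0, 0, 0, 0, 0, 0],
  gripper=0,
  force=35,
)

```text
time_s: 16.77
ee_pos: [0.5412, 0.0851, 0.1431]
eef_rot: [0.023, 1.568, -1.523]
force: [-1.3, -12.4, 1.1]
grip_width: 0.0138
```

```bash
python3 - <<'E'
from h import *
to()
c=snap('wrist','w8'); s=snap('scene','s8')
i=cv2.imread('pics/w8.png')
b=cv2.imread('pics/s8.png'); cv2.imwrite('pics/z14.png',np.hstack([cv2.resize(b[150:290,180:320],(400,400)),cv2.resize(i,(400,300),)[:300].repeat(1,0) if 0 else cv2.copyMakeBorder(cv2.resize(i,(400,300)),0,100,0,0,cv2.BORDER_CONSTANT)]))
E
```

```text
t 16.77 tcp [0.5412 0.0851 0.1431] jaw -88.58 x [ 0.    -0.003 -1.   ] q [ 0.09  0.35  1.6  -0.    1.19  1.64] F [ -1.3 -12.4   1.1] w 0.0138
```

View pics/z14.png

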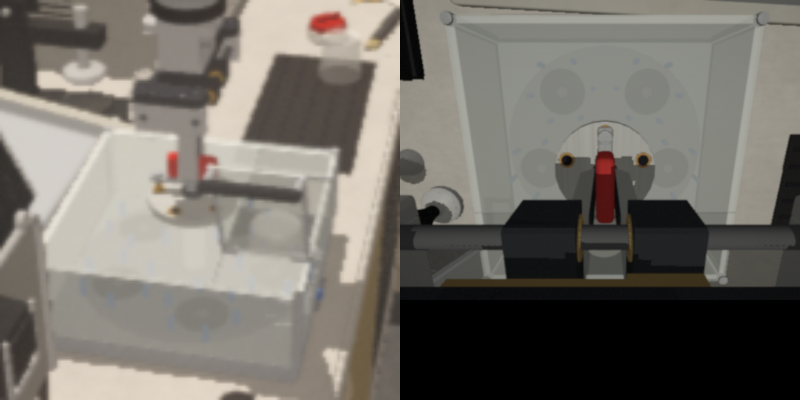

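>>> servo_tool(
  motion=[-4, 0, 1.5, 0, -9, 0, 2, 0, -13, 0, 2, 0, -13, 0, 2, 0],
)

```text
time_s: 17.38
ee_pos: [0.5411, 0.0848, 0.156]
eef_rot: [0.405, 1.571, -1.141]
force: [3.6, 0.9, -7.3]
grip_width: 0.0141
```

```bash
python3 - <<'E'
from h import *
to()
E
```

```text
t 17.38 tcp [0.5411 0.0848 0.156 ] jaw -88.54 x [ 0. -0. -1.] q [ 0.09  0.34  1.59 -0.    1.21  1.63] F [ 3.6  0.9 -7.3] w 0.0141
```

Lifted 12.9 mm with the spring force felt. Now turn +72° (roll −72).

>>> servo_tool(
  motion=[0, 0, 0, -5, 0, 0, 0, -13, 0, 0, 0, -21, 0, 0, 0, -29, 0, 0, 0, -37, 0, 0, 0, -45, 0, 0, 0, -53, 0, 0, 0, -61, 0, 0, 0, -68, 0, 0, 0, -72, 0, 0, 0, -72, 0, 0, 0, -72],
)

```text
time_s: 18.88
ee_pos: [0.5407, 0.0854, 0.1556]
eef_rot: [2.786, 1.569, 2.496]
force: [-0.3, 6.9, -6.6]
grip_width: 0.014
```

```bash
python3 - <<'E'
from h import *
to()
c=snap('wrist','w9'); t=snap('top','t9')
i=cv2.imread('pics/w9.png'); b=cv2.imread('pics/t9.png')
cv2.imwrite('pics/z15.png',np.hstack([cv2.resize(b[142:242,145:245],(400,400)),cv2.copyMakeBorder(cv2.resize(i,(400,300)),0,100,0,0,cv2.BORDER_CONSTANT)]))
E
```

```text
t 18.88 tcp [0.5407 0.0854 0.1556] jaw -16.62 x [-0.001  0.001 -1.   ] q [0.09 0.34 1.59 0.   1.21 0.38] F [-0.3  6.9 -6.6] w 0.014
```

View pics/z15.png

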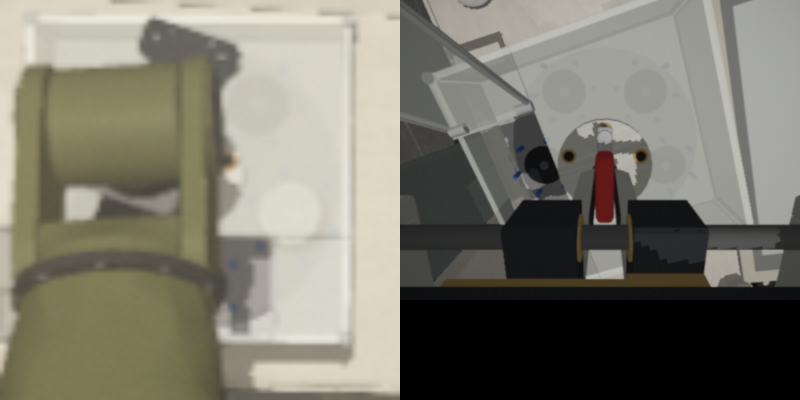

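>>> servo_tool(
  motion=[4, 0, 0, 0, 9, 0, 0, 0, 13, 0, 0, 0, 13, 0, 0, 0, 13, 0, 0, 0],
)

```text
time_s: 19.6
ee_pos: [0.5407, 0.0854, 0.1432]
eef_rot: [2.56, 1.57, 2.269]
force: [-3.2, 5.2, -2.0]
grip_width: 0.014
```

>>> servo_tool(
  motion=[0, 0, 0, 0, 0, 0, 0, 0, 0, 0, 0, 0, -30, 0, 0, 0, -80, 0, 0, 0, -100, 0, 0, 0, -100, 0, 0, 0],
  gripper=0.6,
)

```text
time_s: 20.48
ee_pos: [0.5416, 0.0847, 0.2442]
eef_rot: [0.341, 1.568, 0.052]
force: [0.3, 0.3, 0.1]
grip_width: 0.0563
```

```bash
python3 - <<'E'
from h import *
to((.3,-.3,.32,91.4),(.463,-.435,.32,91.4))
c=snap('wrist','w10'); t=snap('top','t10'); s=snap('scene','s10')
i=cv2.imread('pics/w10.png'); b=cv2.imread('pics/s10.png')
circ(i,c,.5412,.0848,.168,.026,(0,255,255))
circ(b,s,.5412,.0848,.168,.026,(0,255,255));circ(b,s,.5412,.0848,.142,.026,(0,255,0))
cv2.imwrite('pics/z16.png',np.hstack([cv2.resize(b[160:260,200:300],(400,400),interpolation=cv2.INTER_CUBIC),cv2.copyMakeBorder(cv2.resize(i,(400,300)),0,100,0,0,cv2.BORDER_CONSTANT)]))
def red(n,c):
    hsv=cv2.cvtColor(c['color'],cv2.COLOR_RGB2HSV).astype(int);m=((hsv[...,0]<8)|(hsv[...,0]>172))&(hsv[...,1]>120); mm=np.zeros_like(m); mm[180:290,180:310]=m[180:290,180:310]
    v,u=np.where(mm); print(n,u.min(),u.max(),v.min(),v.max(),u.mean(),v.mean())
red('s10',s); red('s0',load('scene0'))
E
```

```text
t 20.48 tcp [0.5416 0.0847 0.2442] jaw -16.56 x [ 0.003  0.    -1.   ] q [ 0.09  0.27  1.47 -0.    1.4   0.38] F [0.3 0.3 0.1] w 0.0563
(0.3, -0.3, 0.32, 91.4) -> [-76.5, -437.5, -121.7] roll 72.0
(0.463, -0.435, 0.32, 91.4) -> [-76.1, -520.5, 73.0] roll 72.0
s10 242 252 202 215 246.6590909090909 208.1818181818182
s0 239 255 203 212 246.85294117647058 207.58823529411765
```

View pics/z16.png

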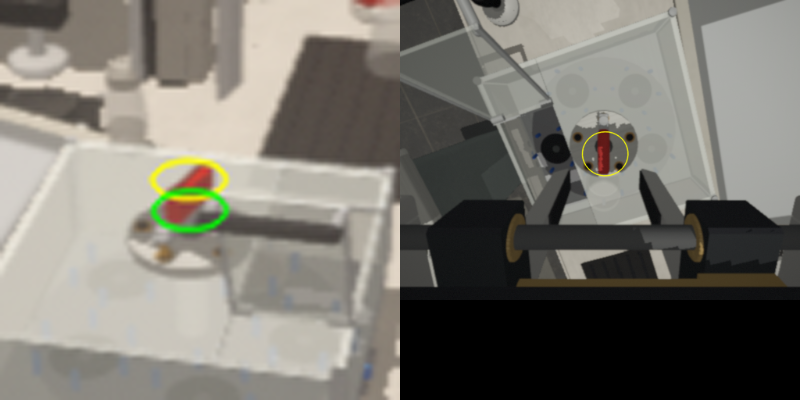

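>>> servo_tool(
  motion=[-40, 0, 0, 0, -76, -30, 4, 6, -76, -80, 12, 14, -76, -130, 19, 22, -76, -180, 26, 30, -76, -235, 33, 38, -76, -290, 41, 46, -76, -345, 48, 53, -76, -400, 56, 60, -76, -455, 64, 67, -76, -505, 71, 72, -76, -520, 73, 72, -76, -520, 73, 72, -76, -520, 73, 72],
  gripper=1.0,
)

```text
time_s: 22.38
ee_pos: [0.4635, -0.4332, 0.3189]
eef_rot: [3.087, 1.571, 1.544]
force: [0.0, 0.5, 0.0]
grip_width: 0.0937
```

```bash
python3 - <<'E'
from h import *
to((.463,-.435,.038,91.4))
c=snap('wrist','w11'); t=snap('top','t11')
i=cv2.imread('pics/w11.png')
circ(i,c,.4629,-.4352,.066,.027); circ(i,c,.4629,-.4352,.003,.031,(0,0,255))
b=cv2.imread('pics/t11.png')
cv2.imwrite('pics/z17.png',np.hstack([cv2.resize(i,None,fx=1,fy=1)[:300],cv2.resize(b[140:240,145:240],(285,300),interpolation=cv2.INTER_CUBIC)]))
E
```

```text
t 22.38 tcp [ 0.4635 -0.4332  0.3189] jaw -88.44 x [ 0.  0. -1.] q [-0.81  0.45  1.06  0.    1.63  0.73] F [0.  0.5 0. ] w 0.0937
(0.463, -0.435, 0.038, 91.4) -> [280.9, -0.6, 1.8] roll 0.2
```

View pics/z17.png

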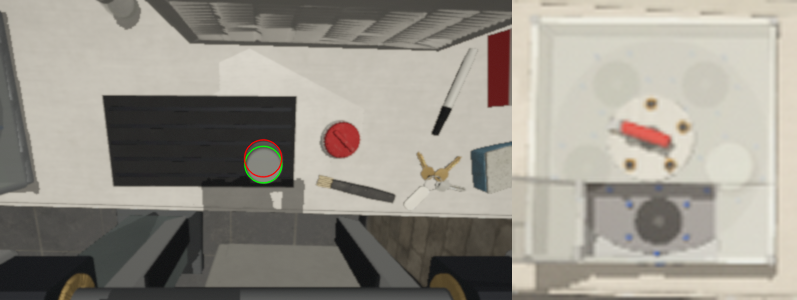

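```bash
python3 - <<'E'
from h import *
c=load('w11'); i=cv2.imread('pics/w11.png')
circ(i,c,.4629,-.4352,.066,.027); circ(i,c,.4629,-.4352,.003,.031,(0,0,255))
cv2.imwrite('pics/z18.png',cv2.resize(i[120:200,220:310],None,fx=6,fy=6,interpolation=cv2.INTER_CUBIC))
E
```

```text
(no output)
```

View pics/z18.png

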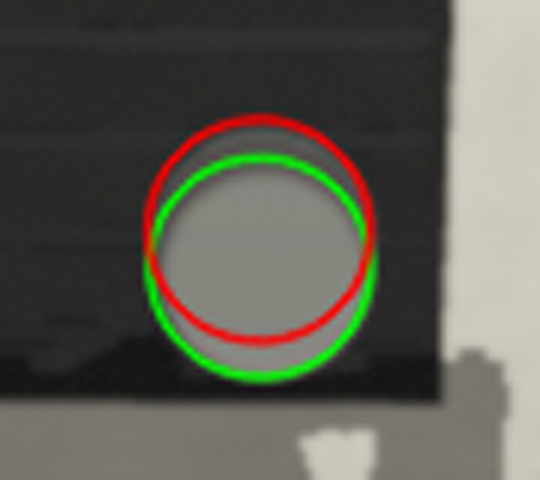

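Aligned well (within about 1 mm). Descend and grip.

>>> servo_tool(
  motion=[60, 0, 2, 0, 120, 0, 2, 0, 180, 0, 2, 0, 230, 0, 2, 0, 265, 0, 2, 0, 281, 0, 2, 0, 281, 0, 2, 0],
)

```text
time_s: 23.35
ee_pos: [0.4633, -0.4361, 0.038]
eef_rot: [-2.496, 1.57, 2.242]
force: [-0.3, -0.7, -0.2]
grip_width: 0.0938
```

>>> servo_tool(
  motion=[0, 0, 0, 0, 0, 0, 0, 0, 0, 0, 0, 0, 0, 0, 0, 0, 0, 0, 0, 0],
  gripper=0.4,
  force=20,
)

```text
time_s: 23.98
ee_pos: [0.4632, -0.4366, 0.0384]
eef_rot: [0.857, 1.57, -0.688]
force: [-1.5, 1.2, 4.7]
grip_width: 0.0614
```

```bash
python3 - <<'E'
from h import *
to((.463,-.435,.22),(.456,-.1,.22),(.4555,.0832,.22,91.4))
E
```

```text
t 23.98 tcp [ 0.4632 -0.4366  0.0384] jaw -88.55 x [ 0. -0. -1.] q [-0.81  0.66  1.4   0.    1.08  0.73] F [-1.5  1.2  4.7] w 0.0614
(0.463, -0.435, 0.22) -> [-181.6, -0.0, -1.6] roll 0
(0.456, -0.1, 0.22) -> [-181.7, 1.4, -336.6] roll 0
(0.4555, 0.0832, 0.22, 91.4) -> [-181.8, 5.6, -519.8] roll 0.1
```

>>> servo_tool(
  motion=[-20, 0, 0, 0, -60, 0, 0, 0, -120, 0, 0, 0, -170, 0, -10, 0, -182, 1, -50, 0, -182, 1, -105, 0, -182, 2, -160, 0, -182, 2, -215, 0, -182, 3, -270, 0, -182, 3, -325, 0, -182, 4, -380, 0, -182, 5, -435, 0, -182, 5.5, -485, 0, -182, 5.5, -512, 0, -182, 5.5, -520, 0, -182, 5.5, -520, 0, -182, 5.5, -520, 0],
)

```text
time_s: 26.1
ee_pos: [0.4554, 0.0825, 0.2201]
eef_rot: [0.862, 1.571, -0.685]
force: [0.1, 0.1, -1.3]
grip_width: 0.0614
```

```bash
python3 - <<'E'
from h import *
to((.4555,.0832,.095,91.4))
c=snap('wrist','w12')
i=cv2.imread('pics/w12.png')
circ(i,c,.4555,.0832,.036,.034,(255,0,0));circ(i,c,.4555,.0832,.036,.018,(255,0,0))
cv2.imwrite('pics/z19.png',cv2.resize(i[:300,100:420],None,fx=2,fy=2))
E
```

```text
t 26.1 tcp [0.4554 0.0825 0.2201] jaw -88.61 x [ 0. -0. -1.] q [ 0.1   0.09  1.74 -0.    1.31  1.65] F [ 0.1  0.1 -1.3] w 0.0614
(0.4555, 0.0832, 0.095, 91.4) -> [125.1, 0.0, -0.7] roll -0.0
```

View pics/z19.png

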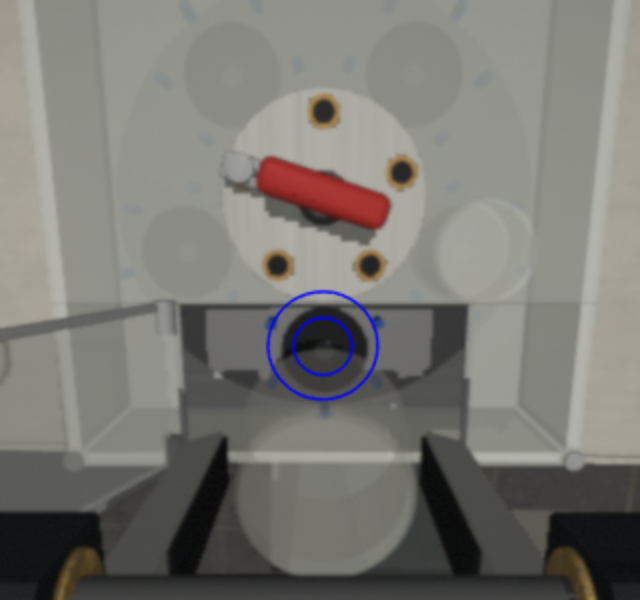

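>>> servo_tool(
  motion=[40, 0, -0.5, 0, 80, 0, -0.5, 0, 110, 0, -0.5, 0, 124, 0, -0.5, 0, 130, 0, -0.5, 0, 136, 0, -0.5, 0, 142, 0, -0.5, 0, 146, 0, -0.5, 0, 146, 0, -0.5, 0, 146, 0, -0.5, 0],
)

```text
time_s: 27.4
ee_pos: [0.4555, 0.084, 0.0742]
eef_rot: [1.732, 1.57, 0.186]
force: [-0.9, 0.3, -2.1]
grip_width: 0.0614
```

>>> servo_tool(
  motion=[2, 0, 0, 0, 3, 0, 0, 0, 3, 0, 0, 0],
)

```text
time_s: 27.78
ee_pos: [0.4554, 0.084, 0.0714]
eef_rot: [1.755, 1.571, 0.209]
force: [-3.4, -0.3, 6.0]
grip_width: 0.0614
```

>>> servo_tool(
  motion=[0.5, 0, 0, 0, 0.5, 0, 0, 0, 0.5, 0, 0, 0, 0.5, 0, 0, 0],
  gripper=0.85,
)

```text
time_s: 28.28
ee_pos: [0.4553, 0.084, 0.0704]
eef_rot: [2.445, 1.571, 0.9]
force: [-0.4, -0.2, -0.5]
grip_width: 0.0801
```

>>> servo_tool(
  motion=[-30, 0, 0, 0, -80, 0, 0, 0, -130, 0, 0, 0, -170, 0, 0, 0, -170, 0, 0, 0],
)

```text
time_s: 28.9
ee_pos: [0.4563, 0.0841, 0.2431]
eef_rot: [1.648, 1.566, 0.102]
force: [0.4, 0.0, -0.8]
grip_width: 0.0799
```

```bash
python3 - <<'E'
from h import *
to((.5412,.0848,.24,-16.6),(.5412,.0848,.144,-16.6))
c=snap('wrist','w13'); t=snap('top','t13')
i=cv2.imread('pics/w13.png')
circ(i,c,.4555,.0832,.099,.027,(0,255,0))
cv2.imwrite('pics/z20.png',cv2.resize(i[:300,100:420],None,fx=2,fy=2))
E
```

```text
t 28.9 tcp [0.4563 0.0841 0.2431] jaw -88.54 x [ 0.005  0.001 -1.   ] q [ 0.1   0.07  1.7  -0.    1.36  1.65] F [ 0.4  0.  -0.8] w 0.0799
(0.5412, 0.0848, 0.24, -16.6) -> [3.5, 84.9, 1.4] roll -71.9
(0.5412, 0.0848, 0.144, -16.6) -> [99.5, 84.4, 1.5] roll -71.9
```

View pics/z20.png

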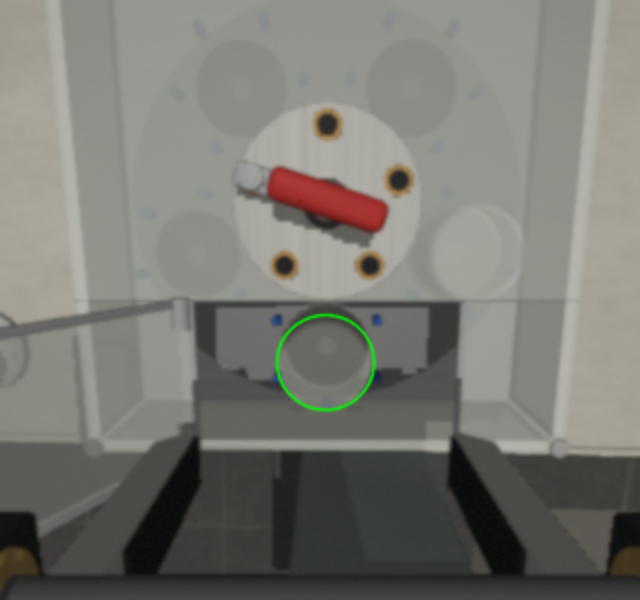

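>>> servo_tool(
  motion=[0, 30, 0, -8, 0, 60, 0, -17, 0, 85, -1, -26, 0, 85, -1, -36, 0, 85, -1, -46, 0, 85, -1, -56, 0, 85, -1, -66, 0, 85, -1, -72, 0, 85, -1, -72, 40, 85, -1, -72, 80, 85, -1, -72, 98, 85, -1, -72, 98, 85, -1, -72, 98, 85, -1, -72],
  gripper=0.5,
)

```text
time_s: 30.75
ee_pos: [0.5406, 0.0871, 0.1431]
eef_rot: [0.402, 1.57, 0.112]
force: [-1.0, 0.0, 0.4]
grip_width: 0.0471
```

>>> servo_tool(
  motion=[0, 0, 0, 0, 0, 0, 0, 0, 0, 0, 0, 0, 0, 0, 0, 0, 0, 0, 0, 0],
  gripper=0,
  force=35,
)

```text
time_s: 31.38
ee_pos: [0.541, 0.0869, 0.1427]
eef_rot: [0.169, 1.569, -0.12]
force: [5.2, -2.4, -1.5]
grip_width: 0.0139
```

```bash
python3 - <<'E'
from h import *
to()
E
```

```text
t 31.38 tcp [0.541  0.0869 0.1427] jaw -16.55 x [ 0.002 -0.    -1.   ] q [ 0.09  0.35  1.6  -0.    1.18  0.38] F [ 5.2 -2.4 -1.5] w 0.0139
```

>>> servo_tool(
  motion=[0, 0, 0, 0, 0, -2, 1, 0, 0, -2, 1, 0, 0, -2, 1, 0],
  gripper=0.3,
)

```text
time_s: 31.88
ee_pos: [0.5406, 0.0849, 0.1424]
eef_rot: [-2.814, 1.571, -3.103]
force: [0.7, 0.1, 0.2]
grip_width: 0.0284
```

>>> servo_tool(
  motion=[0, 0, 0, 0, 0, 0, 0, 0, 0, 0, 0, 0, 0, 0, 0, 0],
  gripper=0,
)

```text
time_s: 32.38
ee_pos: [0.5406, 0.085, 0.1424]
eef_rot: [-2.903, 1.57, 3.091]
force: [-1.5, 0.7, 1.0]
grip_width: 0.0139
```

>>> servo_tool(
  motion=[-4, 0, 0, 0, -9, 0, 0, 0, -13, 0, 0, 0, -13, 0, 0, 0],
)

```text
time_s: 32.88
ee_pos: [0.5405, 0.0849, 0.1555]
eef_rot: [-2.908, 1.57, 3.086]
force: [-0.4, 0.6, -7.8]
grip_width: 0.014
```

>>> servo_tool(
  motion=[0, 0, 0, -5, 0, 0, 0, -13, 0, 0, 0, -21, 0, 0, 0, -29, 0, 0, 0, -37, 0, 0, 0, -45, 0, 0, 0, -53, 0, 0, 0, -61, 0, 0, 0, -68, 0, 0, 0, -72, 0, 0, 0, -72, 0, 0, 0, -72],
)

```text
time_s: 34.38
ee_pos: [0.5404, 0.0849, 0.1552]
eef_rot: [2.205, 1.57, -3.113]
force: [-2.8, 0.9, -7.2]
grip_width: 0.0141
```

```bash
python3 - <<'E'
from h import *
to()
E
```

```text
t 34.38 tcp [0.5404 0.0849 0.1552] jaw 55.36 x [-0.001 -0.    -1.   ] q [ 0.09  0.34  1.59  0.    1.21 -0.88] F [-2.8  0.9 -7.2] w 0.0141
```

>>> servo_tool(
  motion=[4, 0, 0, 0, 9, 0, 0, 0, 13, 0, 0, 0, 13, 0, 0, 0, 13, 0, 0, 0],
)

```text
time_s: 35.0
ee_pos: [0.5405, 0.0849, 0.1424]
eef_rot: [2.228, 1.57, -3.088]
force: [-6.7, 0.9, -2.4]
grip_width: 0.0142
```

>>> servo_tool(
  motion=[0, 0, 0, 0, 0, 0, 0, 0, 0, 0, 0, 0, -30, 0, 0, 0, -80, 0, 0, 0, -130, 0, 0, 0, -170, 0, 0, 0, -170, 0, 0, 0],
  gripper=0.6,
)

```text
time_s: 36.0
ee_pos: [0.5415, 0.0849, 0.3156]
eef_rot: [-0.886, 1.565, 0.082]
force: [-0.2, -0.8, 0.7]
grip_width: 0.0561
```

```bash
python3 - <<'E'
from h import *
to((.45,.257,.33,91.4),(.45,.257,.236,91.4))
c=snap('wrist','w14'); t=snap('top','t14'); s=snap('scene','s14')
i=cv2.imread('pics/w14.png'); b=cv2.imread('pics/s14.png')
circ(b,s,.5412,.0848,.168,.026,(0,255,255));circ(b,s,.5412,.0848,.142,.026,(0,255,0))
cv2.imwrite('pics/z21.png',np.hstack([cv2.resize(b[160:260,200:300],(400,400),interpolation=cv2.INTER_CUBIC),cv2.copyMakeBorder(cv2.resize(i,(400,300)),0,100,0,0,cv2.BORDER_CONSTANT)]))
def red(n,c):
    hsv=cv2.cvtColor(c['color'],cv2.COLOR_RGB2HSV).astype(int);m=((hsv[...,0]<8)|(hsv[...,0]>172))&(hsv[...,1]>120); mm=np.zeros_like(m); mm[180:290,180:310]=m[180:290,180:310]
    v,u=np.where(mm); print(n,u.min(),u.max(),v.min(),v.max(),u.mean(),v.mean())
red('s14',s); red('s10',load('s10')); red('s0',load('scene0'))
E
```

```text
t 36.0 tcp [0.5415 0.0849 0.3156] jaw 55.45 x [ 0.006  0.    -1.   ] q [ 0.09  0.23  1.35 -0.    1.55 -0.88] F [-0.2 -0.8  0.7] w 0.0561
(0.45, 0.257, 0.33, 91.4) -> [-14.9, 172.9, 89.9] roll -36.0
(0.45, 0.257, 0.236, 91.4) -> [79.1, 173.3, 89.5] roll -36.0
s14 241 251 202 212 245.67857142857142 206.89285714285714
s10 242 252 202 215 246.6590909090909 208.1818181818182
s0 239 255 203 212 246.85294117647058 207.58823529411765
```

View pics/z21.png

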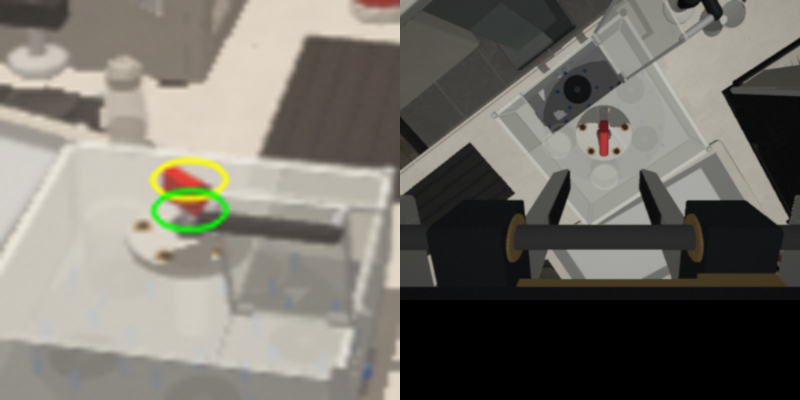

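```bash
python3 - <<'E'
from h import *
for n in ['scene0','s10','s14','top0','t11','w14','w10','w1']:
    c=load(n); hsv=cv2.cvtColor(c['color'],cv2.COLOR_RGB2HSV).astype(int);m=((hsv[...,0]<8)|(hsv[...,0]>172))&(hsv[...,1]>120)
    v,u=np.where(m); P=np.array([dep(c,a,b) for a,b in zip(u,v)]); 
    P=P[(abs(P[:,0]-.5415)<.04)&(abs(P[:,1]-.0845)<.04)]
    print(n,len(P),np.percentile(P[:,2],[5,50,90,97]).round(4) if len(P) else '', P[:,:2].mean(0).round(4))
E
```

```text
scene0 136 [0.1481 0.1615 0.1692 0.17  ] [0.5398 0.0906]
s10 87 [0.1488 0.1628 0.1689 0.17  ] [0.5394 0.0938]
s14 83 [0.1521 0.1644 0.1697 0.1704] [0.5432 0.0906]
top0 61 [0.1646 0.1683 0.1711 0.1719] [0.5411 0.0828]
t11 63 [0.1645 0.1679 0.1707 0.1724] [0.5407 0.0835]
w14 484 [0.1645 0.1671 0.1682 0.1688] [0.5368 0.086 ]
w10 810 [0.1631 0.167  0.168  0.1685] [0.5403 0.0877]
w1 659 [0.1538 0.1668 0.168  0.1685] [0.5393 0.0827]
```

>>> servo_tool(
  motion=[-15, 0, 0, 0, -15, 40, 20, -9, -15, 80, 40, -18, -15, 120, 62, -27, -15, 160, 80, -36, -15, 171, 89, -36, -15, 171, 89, -36, -15, 171, 89, -36],
  gripper=0.28,
)

```text
time_s: 37.15
ee_pos: [0.4509, 0.2543, 0.3274]
eef_rot: [2.626, 1.57, -2.063]
force: [0.5, 0.0, -0.6]
grip_width: 0.0262
```

```bash
python3 - <<'E'
from h import *
to((.45,.2545,.233,91.4))
c=snap('wrist','w15'); t=snap('top','t15'); s=snap('scene','s15')
for c2,n in((t,'top'),(s,'scene')): pass
i=cv2.imread('pics/w15.png'); b=cv2.imread('pics/s15.png')
for z in (.245,):
    for q in proj(c,[(.41,.2535,z),(.45,.2545,z),(.49,.2555,z)]): cv2.circle(i,tuple(np.round(q).astype(int)),2,(0,255,0),-1)
cv2.imwrite('pics/z22.png',np.hstack([i[:,:],cv2.resize(b[150:270,190:290],(288,384))]))
# bar depth
for v in range(100,250,10):
    r=[(u,dep(c,u,v).round(3).tolist()) for u in range(230,285,6) if c['color'][v,u].max()<60 and c['z_map'][v,u]>0 and .2<dep(c,u,v)[2]<.29]
    if r: print(v,r)
E
```

```text
t 37.15 tcp [0.4509 0.2543 0.3274] jaw 91.31 x [-0. -0. -1.] q [ 0.44  0.16  1.41 -0.    1.57 -1.15] F [ 0.5  0.  -0.6] w 0.0262
(0.45, 0.2545, 0.233, 91.4) -> [94.4, 0.9, 0.3] roll -0.1
150 [(260, [0.407, 0.252, 0.253]), (266, [0.408, 0.257, 0.248])]
160 [(260, [0.416, 0.252, 0.252])]
170 [(260, [0.425, 0.252, 0.251])]
180 [(260, [0.434, 0.252, 0.252])]
190 [(260, [0.443, 0.252, 0.253])]
200 [(260, [0.452, 0.253, 0.252])]
210 [(260, [0.461, 0.253, 0.252])]
220 [(260, [0.471, 0.253, 0.252])]
230 [(260, [0.48, 0.253, 0.253])]
```

View pics/z22.png

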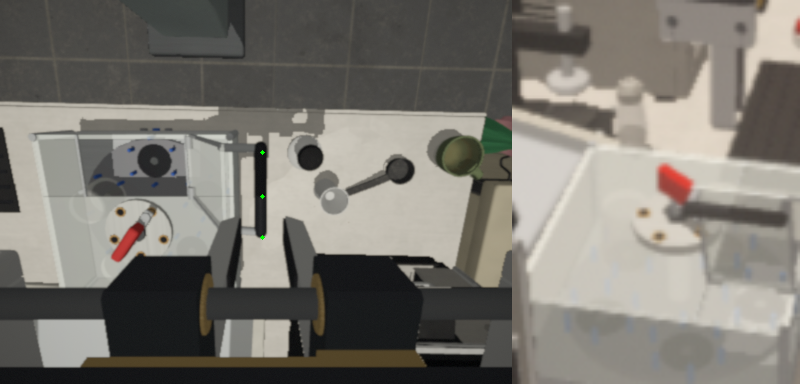

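>>> servo_tool(
  motion=[40, 1, -1, 0, 75, 1, -1, 0, 94, 1, -1, 0, 94, 1, -1, 0],
)

```text
time_s: 37.8
ee_pos: [0.4492, 0.2535, 0.2325]
eef_rot: [1.997, 1.569, -2.691]
force: [0.6, -0.1, 0.7]
grip_width: 0.0262
```

```bash
python3 - <<'E'
from h import *
to()
r=np.hypot(.16,.032); hy,hz=.1565,.1135
p0=ctrl.get_obs()['ee_pos']
for th in np.arange(2.0,.25,-.1):
    ph=np.arctan2(.032,.16)+th
    y=hy-r*np.cos(ph); z=hz+r*np.sin(ph)
    print(round(th,2),[round(-(z-.012-p0[2])*1000),round(.0245*(y-p0[1])*1000),round((y-.008-p0[1])*1000)])
E
```

```text
t 37.8 tcp [0.4492 0.2535 0.2325] jaw 91.39 x [-0.002 -0.001 -1.   ] q [ 0.44  0.2   1.58 -0.    1.36 -1.15] F [ 0.6 -0.1  0.7] w 0.0262
2.0 [-1, 0, -9]
1.9 [-10, 0, -23]
1.8 [-18, -1, -37]
1.7 [-24, -1, -53]
1.6 [-28, -1, -68]
1.5 [-31, -2, -84]
1.4 [-32, -2, -101]
1.3 [-32, -3, -117]
1.2 [-30, -3, -133]
1.1 [-26, -3, -149]
1.0 [-21, -4, -165]
0.9 [-14, -4, -179]
0.8 [-6, -5, -194]
0.7 [3, -5, -207]
0.6 [14, -5, -219]
0.5 [26, -5, -230]
0.4 [39, -6, -240]
0.3 [53, -6, -248]
```

>>> servo_tool(
  motion=[-1, 0, -5, 0, -3, 0, -10, 0, -10, 0, -23, 0, -18, 0, -37, 0, -24, 0, -53, 0, -28, 0, -68, 0, -31, 0, -84, 0, -32, 0, -101, 0, -32, 0, -117, 0, -30, 0, -133, 0, -26, 0, -149, 0, -21, 0, -165, 0, -14, 0, -179, 0, -6, 0, -194, 0, 3, 0, -207, 0, 14, 0, -219, 0, 14, 0, -219, 0, 14, 0, -219, 0],
)

```text
time_s: 40.05
ee_pos: [0.455, 0.0352, 0.2197]
eef_rot: [-2.102, 1.57, -0.506]
force: [-0.7, 0.5, 0.3]
grip_width: 0.026
```

```bash
python3 - <<'E'
from h import *
to()
c=snap('wrist','w16'); s=snap('scene','s16')
i=cv2.imread('pics/w16.png'); b=cv2.imread('pics/s16.png')
cv2.imwrite('pics/z23.png',np.hstack([i[:,:],cv2.resize(b[150:270,190:290],(288,384))]))
E
```

```text
t 40.05 tcp [0.455  0.0352 0.2197] jaw 91.45 x [ 0. -0. -1.] q [-0.    0.08  1.75 -0.    1.31 -1.6 ] F [-0.7  0.5  0.3] w 0.026
```

View pics/z23.png

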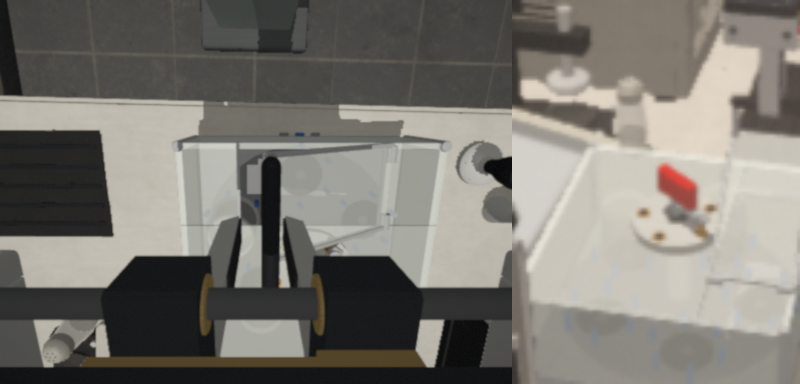

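>>> servo_tool(
  motion=[6, 0, -6, 0, 12, 0, -11, 0, 18, 0, -16, 0, 25, 0, -21, 0, 32, 0, -25, 0, 39, 0, -29, 0, 39, 0, -29, 0],
)

```text
time_s: 41.02
ee_pos: [0.4553, 0.0059, 0.1799]
eef_rot: [1.749, 1.57, -2.939]
force: [0.1, 0.3, 0.8]
grip_width: 0.0266
```

>>> servo_tool(
  motion=[0, 0, 6, 0, -40, 0, 7, 0, -80, 0, 7, 0, -80, 0, 7, 0, -80, 0, 7, 0],
)

```text
time_s: 41.65
ee_pos: [0.4552, 0.0135, 0.2598]
eef_rot: [1.565, 1.57, -3.122]
force: [0.6, 0.4, -0.7]
grip_width: 0.026
```

```bash
python3 - <<'E'
from h import *
to()
c=snap('wrist','w17'); s=snap('scene','s17'); t=snap('top','t17')
i=cv2.imread('pics/w17.png'); b=cv2.imread('pics/s17.png')
cv2.imwrite('pics/z24.png',np.hstack([i[:,:],cv2.resize(b[150:270,190:290],(288,384))]))
for v in range(100,250,10):
    r=[(u,dep(c,u,v).round(3).tolist()) for u in range(220,310,6) if c['color'][v,u].max()<60 and c['z_map'][v,u]>0 and .14<dep(c,u,v)[2]<.23]
    if r: print(v,r)
E
```

```text
t 41.65 tcp [0.4552 0.0135 0.2598] jaw 91.47 x [-0.001 -0.    -1.   ] q [-0.05  0.05  1.69 -0.    1.4  -1.65] F [ 0.6  0.4 -0.7] w 0.026
150 [(256, [0.411, 0.007, 0.189]), (262, [0.411, 0.012, 0.191])]
160 [(256, [0.42, 0.008, 0.19]), (262, [0.419, 0.013, 0.191])]
170 [(256, [0.428, 0.008, 0.19]), (262, [0.428, 0.013, 0.191])]
180 [(256, [0.437, 0.008, 0.19]), (262, [0.436, 0.013, 0.192])]
190 [(256, [0.446, 0.008, 0.19]), (262, [0.445, 0.013, 0.192])]
200 [(256, [0.455, 0.008, 0.19]), (262, [0.454, 0.014, 0.193])]
210 [(256, [0.464, 0.009, 0.19]), (262, [0.463, 0.014, 0.191])]
220 [(256, [0.474, 0.009, 0.188]), (262, [0.472, 0.014, 0.191])]
230 [(256, [0.483, 0.009, 0.189]), (262, [0.482, 0.014, 0.19])]
240 [(262, [0.491, 0.015, 0.192])]
```

View pics/z24.png

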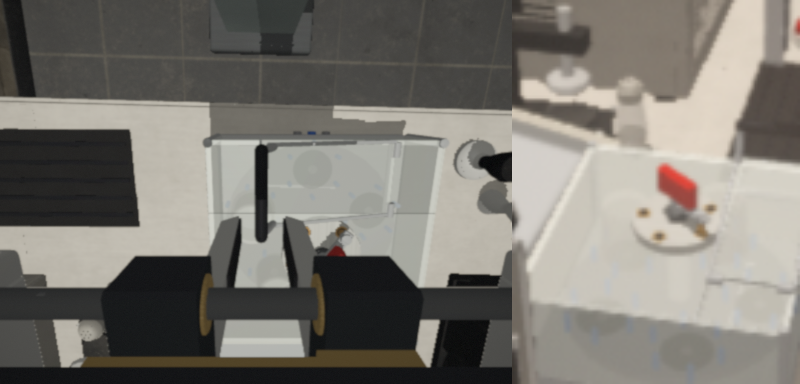

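>>> servo_tool(
  motion=[0, 0, -4, 0, 0, 0, -4, 0, 0, 0, -4, 0, 35, 0, -4, 0, 62, 0, -5, 0, 67, 0, -6, 0, 72, 0, -8, 0, 77, 0, -9, 0, 82, 0, -11, 0, 87, 0, -12, 0, 92, 0, -14, 0, 97, 0, -15, 0, 101, 0, -16, 0, 104, 0, -16, 0, 106, 0, -16, 0, 106, 0, -16, 0],
  gripper=0,
)

```text
time_s: 43.8
ee_pos: [0.4565, -0.0069, 0.1559]
eef_rot: [-2.911, 1.562, -1.316]
force: [-3.7, -33.5, 7.0]
grip_width: 0.0003
```

```bash
python3 - <<'E'
from h import *
to()
c=snap('wrist','w18'); s=snap('scene','s18')
i=cv2.imread('pics/w18.png'); b=cv2.imread('pics/s18.png')
cv2.imwrite('pics/z25.png',np.hstack([i[:,:],cv2.resize(b[150:270,190:290],(288,384))]))
E
```

```text
t 43.8 tcp [ 0.4565 -0.0069  0.1559] jaw 91.42 x [ 0.002 -0.008 -1.   ] q [-0.09  0.14  1.84 -0.01  1.16 -1.68] F [ -3.7 -33.5   7. ] w 0.0003
```

View pics/z25.png

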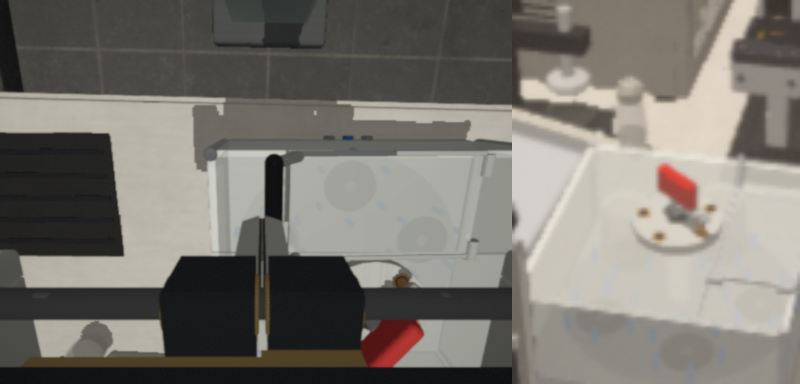

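>>> servo_tool(
  motion=[0, 0, -4, 0, -2, 0, -6, 0, -30, 0, -6, 0, -70, 0, -6, 0, -90, 0, -6, 0, -90, 0, -6, 0],
)

```text
time_s: 44.65
ee_pos: [0.4566, -0.0086, 0.2457]
eef_rot: [-1.615, 1.568, -0.018]
force: [-1.0, -0.3, 0.4]
grip_width: 0.0004
```

```bash
python3 - <<'E'
from h import *
to()
c=snap('wrist','w19'); s=snap('scene','s19')
i=cv2.imread('pics/w19.png'); b=cv2.imread('pics/s19.png')
cv2.imwrite('pics/z26.png',np.hstack([i[:,:],cv2.resize(b[150:270,190:290],(288,384))]))
for v in range(100,250,10):
    r=[(u,dep(c,u,v).round(3).tolist()) for u in range(220,310,4) if c['color'][v,u].max()<60 and c['z_map'][v,u]>0 and .13<dep(c,u,v)[2]<.23]
    if r: print(v,r)
E
```

```text
t 44.65 tcp [ 0.4566 -0.0086  0.2457] jaw 91.47 x [ 0.003 -0.    -1.   ] q [-0.1   0.06  1.71  0.    1.37 -1.7 ] F [-1.  -0.3  0.4] w 0.0004
150 [(268, [0.415, -0.004, 0.157]), (272, [0.415, -0.001, 0.157]), (276, [0.415, 0.003, 0.157])]
160 [(268, [0.424, -0.004, 0.156]), (272, [0.424, -0.0, 0.158]), (276, [0.424, 0.003, 0.155])]
170 [(268, [0.433, -0.004, 0.156]), (272, [0.433, 0.0, 0.157]), (276, [0.433, 0.004, 0.156])]
180 [(268, [0.442, -0.003, 0.156]), (272, [0.442, 0.0, 0.158]), (276, [0.442, 0.004, 0.156])]
190 [(268, [0.452, -0.003, 0.157]), (272, [0.452, 0.001, 0.157]), (276, [0.452, 0.004, 0.156])]
200 [(268, [0.462, -0.003, 0.157]), (272, [0.461, 0.001, 0.157]), (276, [0.461, 0.005, 0.156])]
210 [(268, [0.471, -0.002, 0.157]), (272, [0.471, 0.001, 0.158]), (276, [0.472, 0.005, 0.155])]
```

View pics/z26.png

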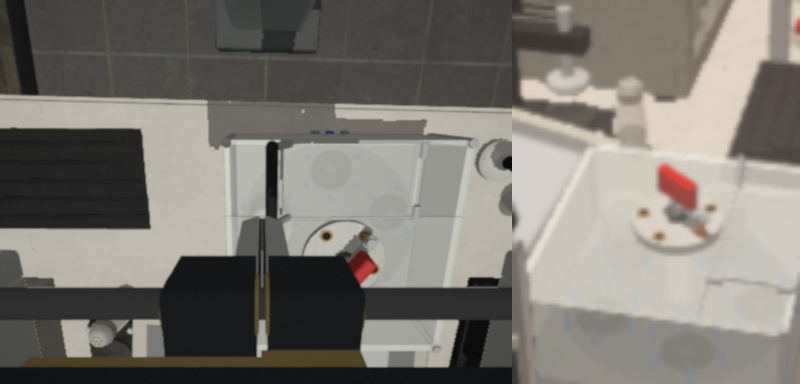

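>>> servo_tool(
  motion=[0, 0, 10, 0, 40, 0, 10, 0, 75, 0, 10, 0, 85, 0, 10, 0, 88, 0, 10, 0, 91, 0, 9, 0, 93, 0, 9, 0, 93, 0, 9, 0],
)

```text
time_s: 45.75
ee_pos: [0.456, 0.0002, 0.1518]
eef_rot: [-1.694, 1.57, -0.098]
force: [0.1, 0.6, 0.6]
grip_width: 0.0004
```

>>> servo_tool(
  motion=[1, 0, 0, 0, 2, 0, 0, 0, 2, 0, 0, 0],
)

```text
time_s: 46.12
ee_pos: [0.4562, 0.0001, 0.1508]
eef_rot: [-1.787, 1.569, -0.191]
force: [-4.7, -0.7, 15.2]
grip_width: 0.0004
```

>>> servo_tool(
  motion=[-20, 0, 0, 0, -70, 0, 0, 0, -130, 0, 0, 0, -170, 0, 0, 0, -170, 0, -60, 0, -170, 0, -120, 0, -170, 0, -180, 0, -170, 0, -240, 0, -170, 0, -240, 0, -170, 0, -240, 0],
)

```text
time_s: 47.38
ee_pos: [0.4618, -0.2393, 0.3193]
eef_rot: [0.511, 1.57, 2.107]
force: [1.1, 0.5, 0.3]
grip_width: 0.0003
```

```bash
python3 - <<'E'
from h import *
to()
c=snap('wrist','w20'); s=snap('scene','s20'); t=snap('top','t20')
i=cv2.imread('pics/t20.png'); b=cv2.imread('pics/s20.png')
R=Ro.from_euler('z',np.radians(1.4)).as_matrix(); ax=np.array([.5412,.0845,0])
for k in range(5):
    a=np.pi+k*2*np.pi/5; p=ax+R@[.086*np.cos(a),.086*np.sin(a),0]
    circ(i,t,p[0],p[1],.099 if k in(1,2) else .036,.027,(0,255,0)); print(k,p.round(4))
cv2.imwrite('pics/z27.png',np.hstack([cv2.resize(i[142:238,145:240],(396,400),interpolation=cv2.INTER_CUBIC),cv2.resize(b[160:280,190:310],(400,400),interpolation=cv2.INTER_CUBIC)]))
cv2.imwrite('pics/z28.png',cv2.resize(cv2.imread('pics/t20.png')[142:238,145:365],(792,346),interpolation=cv2.INTER_CUBIC))
r=[dep(t,u,v)for v in range(202,224) for u in range(216,222) if t['color'][v,u].max()<90]; r=np.array(r); print(len(r),np.median(r,0).round(4))
hsv=cv2.cvtColor(t['color'],cv2.COLOR_RGB2HSV).astype(int)
for n in['s20','t20']:
    c=load(n); hsv=cv2.cvtColor(c['color'],cv2.COLOR_RGB2HSV).astype(int);m=((hsv[...,0]<8)|(hsv[...,0]>172))&(hsv[...,1]>120)
    v,u=np.where(m); P=np.array([dep(c,a,b) for a,b in zip(u,v)]); P=P[(abs(P[:,0]-.5415)<.04)&(abs(P[:,1]-.0845)<.04)]
    print(n,np.percentile(P[:,2],[5,50,90,97]).round(4))
E
```

```text
t 47.38 tcp [ 0.4618 -0.2393  0.3193] jaw 91.43 x [-0.  0. -1.] q [-0.55  0.17  1.42  0.    1.55 -2.14] F [1.1 0.5 0.3] w 0.0003
0 [0.4552 0.0824 0.    ]
1 [0.5166 0.0021 0.    ]
2 [0.612  0.0357 0.    ]
3 [0.6095 0.1367 0.    ]
4 [0.5126 0.1656 0.    ]
28 [ 0.4448 -0.0027  0.1517]
s20 [0.1502 0.1632 0.1688 0.1696]
t20 [0.1636 0.1684 0.1711 0.1719]
```

View pics/z27.png

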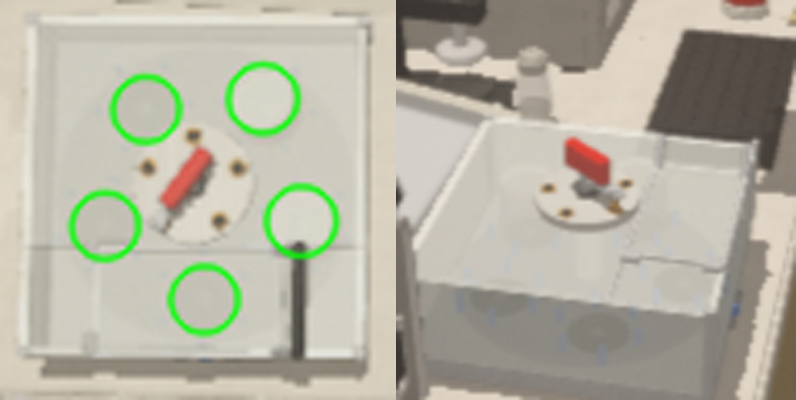

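View pics/z28.png

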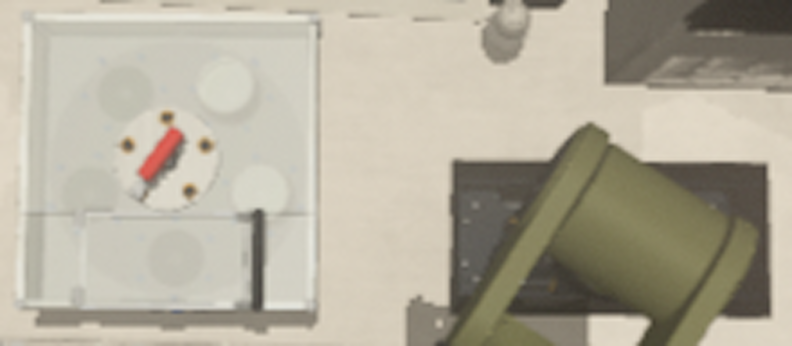

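View pics/s20.png

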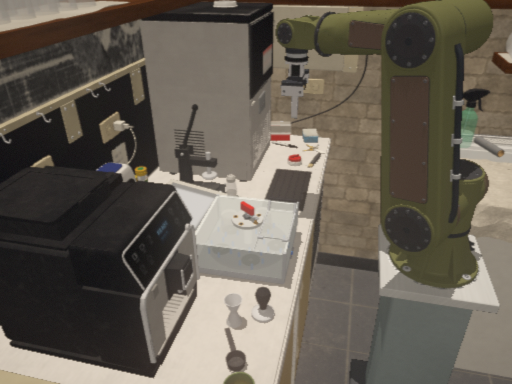

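```bash
python3 -c "
from station import ctrl
print(ctrl.hand_in())"
```

```text
the job is handed in; nothing more can be done
None
```

I loaded both used glasses (only two were on the mat) into the rinser and handed the job in at about 47 s. The hand-in reports no verdict, so the result below rests on my own last checks.

**What I did**
- I opened the cover slowly onto its stop by caging its bar between the fingers.
- I stood each glass in the empty holder at the port. After each one I lifted the red handle 13 mm, turned the wheel +72° and let the pin drop.
- I shut the cover and drew the arm clear.

**Last checks (top and scene cameras)**
- **Glasses:** both are under the hood, one and two holders past the port, matching the expected circles to within a few mm. The port holder and the mat are empty.
- **Pin:** the top of the red grip reads the same height as at the start (about 0.168 m), so the pin is home.
- **Cover:** the bar top is at 0.152 m, against about 0.151 m nominal when shut. I felt the stop at about 15 N.
- **Bystanders:** the jigger, tamper and timer look unmoved.

**What went less smoothly**
- **Confirming the open stop:** a small extra push drove the contact force up to about 36 N sideways and 18 N vertically.
- **First shutting press:** the fingers slid off the bar and the side force reached about 33 N, with the cover still at about 0.04 rad. I lifted clear and pressed again from straight above, which brought the cover onto its stop.

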